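# Take down the bench caddy and pack the doming tools

### The arm

A 7-joint arm with a two-finger parallel gripper is mounted at the origin on the work surface. World frame = base frame: x ahead of the robot, y to its left, z up, the work surface at z = 0. Lengths are in m, angles in rad, forces in N, time in s.
With the tool pointing down it reaches from about 0.425 to 0.925 m from the base axis. Payload 6.8 kg.
Tool frame: the origin (TCP) lies on the centre line of the jaws, within the pads' length; the fingertips stand 11 mm ahead of it and the grasp point (between the pads) lies 8 mm behind it; z points along the fingers, y is the direction in which the jaws open and shut (so a half turn about z gives the same grasp; the last joint's range is limited). The gripper opens to 85 mm and grips with 20 to 120 N. Pads are 22 mm wide; open, the fingers measure 114 mm over their backs; the gripper's body (76 mm by 85 mm) begins 54 mm behind the grasp point. The pads swing forward as they close: fully open they stand 13 mm farther back than shut.
Start: joints at [1.215, 0.477, 0.022, 1.555, -0.011, 1.109, -0.083], TCP at [0.166, -0.654, 0.242] pointing down, gripper open.
Joint ranges: [-2.96, 2.96], [-0.34, 2.1], [-1.41, 1.46], [0.24, 2.44], [-1.37, 4.51], [0.17, 1.92], [-2.96, 2.96]. Speed limits (rad/s): [2.39, 2.39, 3.14, 3.14, 3.14, 3.14, 3.14].

### API

Orientations are given as a rotation vector (axis times angle).
In Python, from bench import r gives the robot as it stands.
- The arm moves only by the tool send_rows, never from a script. Its argument "deltas" is a list of rows, each a list of 7 numbers: the opening, from 0 (shut) to 1 (fully open), then the shift along the tool's x, y, z as a fraction of full scale, then the turn, a rotation vector about the tool's x, y, z as a fraction of full scale. In form: [[hand, x, y, z, ax, ay, az], ...]. A call has 1 to 20 rows; each row is the pose to reach, as a shift and turn from the pose commanded when the call began, along the tool's axes at that moment, turning the shorter way round; what a row does not reach only later rows make up. Full scale, the value 1, is 150 mm for a shift and 180 degrees for a turn. A row lasts 1/12 s, in which the tool goes at most 41.7 mm and 7.16 degrees, less where a joint would pass 70% of its speed; a pose out of reach is approached as far as the arm can. A call with a number of a shift or a turn outside -1 to 1 is refused whole. A call with a gripper value outside its range is refused whole. The fingers move at their own pace and stop on an object; "squeeze" is the grip in N (left out, the last holds). Time passes only in rows, so rows that repeat a pose let the fingers close. It gives the time, the measured TCP pose, the force and the opening at its end, in the units of the state.
- r.get_obs(): the state, without advancing time (a new reading comes with each control period).
- r.grab_frame(name): name is "side" or "top"; returns a dict with "pixels" (420x560x3 uint8, red, green, blue), "camera_matrix" (3x3 intrinsics, pixels), "rvec" (rotation vector, rad) and "tvec" (3), from world to camera coordinates, as OpenCV has them. Camera axes: x right, y down, z forward; pixel columns grow to the right and rows downward; lengths in m; the calibration is good to about 2 mm. A picture is of the moment at which its call begins. There is no depth.
- r.hand_in(): hands the job in, once; it reports no verdict.
The state is a dict: "clock": time; "joints": joint angles; "qvel": joint speeds; "tau": joint torques, N m; "tcp_pos": TCP position; "orientation": TCP orientation; "contact_force": force on the tool from outside, world axes, zero at the start; "moment": the same for the moment, N m; "grip_width": finger opening in m.
Only numpy, scipy, OpenCV 4.12 (cv2) and the standard library are available. Lean on these libraries where they do the work, as an engineer would, in place of code of your own. Each camera call takes 0.05 s, during which the arm holds its last target. There are 200 camera calls.

### The job

Take the empty plywood caddy down from the rail by its handle: slide it up until its keyholes are at their wide ends, draw it off the two studs and stand it wholly on the dark rubber mat. Then pack everything that stands on the bench in front (whichever are out of the wooden doming block, glass jar, metal tin, amber bottle, white flux pot and steel stake) upright into its two bays, side by side and each right down on the caddy's floor; when all six are out they only fit if shared out sensibly between the bays. Keep the caddy upright and leave the hammer, the flat steel block and the white dish alone.

Things in the scene. Friction and masses are not known exactly. Their poses are not given: they have to be found in the camera images.
- rail: fixed bench rail: upright beech board 22 mm thick (x), 320 long (y), top edge 100 above the bench, on two steel feet that reach 95 behind it (+x). Origin at bench level under the board's centre; its front face is the plane x = -11 mm and carries two studs
- rail_stud_l (a point): where the left stud leaves the rail's front face (x -11, y +80, z 82.5 mm in the rail's frame). Each steel stud points to the rail's -x: shank 7 mm in diameter and 6 long, then a round head 15 mm in diameter and 4 thick
- rail_stud_r (a point): the same for the right stud, at y = -80 mm
- mat: fixed dark rubber mat on the bench, 150 (x) x 340 (y) mm, 4 thick; origin under its centre at bench level (its top is at z = 4 mm)
- caddy: open plywood caddy, loose, about 0.35 kg, hung by its back wall on the studs at the start: underside 50 mm above the bench, origin 42 mm in front (-x) of the rail's, same yaw. Origin under its centre; 62 mm deep (x; back wall at +x), 258 long (y); walls, ends and floor 5 thick, rim 42 above the underside; a 16 mm partition across the middle (|y| < 8) makes two bays
- caddy_handle (a point): grip point on the wooden handle that rises from the caddy's partition: on its centre line, 85 mm above the underside. The handle is 30 (x) x 14 (y) mm and its top is 100 above the underside; nothing of the caddy is near it above the rim
- caddy_key_l (a point): centre of the left keyhole's wide opening (22 mm across) in the outer face of the back wall: x +31, y +80, z 17 mm. Above it runs a slot 10 wide that ends at z = 36; the stud hangs in its upper end. Raised 15.5 mm (12.5 to 18.5 will do) the stud heads face the openings; then drawn more than 10 mm along the rail's -x the caddy is free
- caddy_key_r (a point): the same for the right keyhole, at y = -80 mm
- caddy_bay_l (a point): centre of the left bay's floor (y = +66, z = 5 mm in the caddy's frame). Each bay is 52 (x) x 116 (y) mm inside, its walls rise 37 above this floor
- caddy_bay_r (a point): the same for the right bay, at y = -66 mm
- caddy_end_l (a point): middle of the lower edge of the caddy's left end (y = +129 mm in its frame)
- caddy_end_r (a point): middle of the lower edge of the caddy's right end (y = -129 mm)
- block: hardwood doming block, a wooden square prism 48 x 48 mm, 66 tall, with dark round hollows on its faces; 110 g; stands upright on the bench, loose; origin under its centre; not always present. Closed containers are part full, so heavier below. All heights from its underside
- jar: closed glass jar with a white label and an aluminium screw lid, a cylinder 44 mm in diameter, 72 tall; 160 g; stands upright on the bench, loose; origin under its centre; not always present. Closed containers are part full, so heavier below. All heights from its underside
- tin: closed rectangular metal tin, 44 mm along its own x, 36 mm along its own y, 76 tall, a dark seam round it at 61; 150 g; stands upright on the bench, loose; origin under its centre; not always present. Closed containers are part full, so heavier below. All heights from its underside
- bottle: amber glass oil bottle with a black cap: round body 34 mm in diameter up to 66, then shoulder, neck and cap to 90; 100 g; stands upright on the bench, loose; origin under its centre; not always present. Closed containers are part full, so heavier below. All heights from its underside
- pot: white plastic flux pot with a screw lid, a cylinder 30 mm in diameter, 66 tall; 50 g; stands upright on the bench, loose; origin under its centre; not always present. Closed containers are part full, so heavier below. All heights from its underside
- stake: steel doming stake, a heavy round bar 28 mm in diameter with a domed top, 72 tall (straight up to 62), 0.3 kg; stands upright on the bench, loose; origin under its centre; not always present. Closed containers are part full, so heavier below. All heights from its underside
- hammer: goldsmith's hammer with a wooden handle lying on the bench, 250 mm long; to be left alone
- bench_block: flat steel bench block 65 x 65 x 20 mm lying on the bench; to be left alone
- dish: white ceramic borax dish 80 mm across, 28 high; to be left alone

How it is judged:
On the way, in this order (a step that is already met when the one before it is completed fails the run):
1. the caddy is slid up on its studs to the wide ends of the keyholes (raised 10 mm or more, still at the rail) (z of caddy in the frame of rail above 0.06 m and x of caddy in the frame of rail between -0.05 and -0.034 m).
2. the caddy stands on the dark rubber mat, let go and at rest (x of caddy_end_l in the frame of mat between -0.044 and 0.044 m and y of caddy_end_l in the frame of mat between -0.17 and 0.17 m and x of caddy_end_r in the frame of mat between -0.044 and 0.044 m and y of caddy_end_r in the frame of mat between -0.17 and 0.17 m and z of caddy in the frame of mat between 0 and 0.008 m and angle between caddy's own z axis and vertical below 0.06 rad and linear speed of caddy below 0.02 m/s and contact force between caddy and the fingers below 0.5 N), for 0.2 s.
At the end, for the whole second after the job is handed in: the caddy stands upright at rest with its whole base on the mat, and every item that is present stands inside a bay of it: its underside less than 5 mm off the caddy's floor, upright within 7 degrees, at rest (x of caddy_end_l in the frame of mat between -0.044 and 0.044 m and y of caddy_end_l in the frame of mat between -0.17 and 0.17 m and x of caddy_end_r in the frame of mat between -0.044 and 0.044 m and y of caddy_end_r in the frame of mat between -0.17 and 0.17 m and z of caddy in the frame of mat between 0 and 0.008 m and angle between caddy's own z axis and vertical below 0.06 rad and linear speed of each of caddy, block, jar, tin, bottle, pot, stake below 0.02 m/s and x of block in the frame of caddy between -0.026 and 0.026 m and y of block in the frame of caddy between -0.124 and 0.124 m and z of block in the frame of caddy between 0 and 0.01 m and angle between each of block, jar, tin, bottle, pot, stake's own z axis and vertical below 0.12 rad and x of jar in the frame of caddy between -0.026 and 0.026 m and y of jar in the frame of caddy between -0.124 and 0.124 m and z of jar in the frame of caddy between 0 and 0.01 m and x of tin in the frame of caddy between -0.026 and 0.026 m and y of tin in the frame of caddy between -0.124 and 0.124 m and z of tin in the frame of caddy between 0 and 0.01 m and x of bottle in the frame of caddy between -0.026 and 0.026 m and y of bottle in the frame of caddy between -0.124 and 0.124 m and z of bottle in the frame of caddy between 0 and 0.01 m and x of pot in the frame of caddy between -0.026 and 0.026 m and y of pot in the frame of caddy between -0.124 and 0.124 m and z of pot in the frame of caddy between 0 and 0.01 m and x of stake in the frame of caddy between -0.026 and 0.026 m and y of stake in the frame of caddy between -0.124 and 0.124 m and z of stake in the frame of caddy between 0 and 0.01 m); the robot touches nothing.
It fails at once if the caddy is tipped over (beyond about 35 degrees) (angle between caddy's own z axis and vertical above 0.6 rad).
It fails at once if the hammer is moved more than 25 mm (distance of hammer from where it was at the start of the episode above 0.025 m).
It fails at once if the steel bench block is moved more than 25 mm (distance of bench_block from where it was at the start of the episode above 0.025 m).
It fails at once if the dish is moved more than 25 mm (distance of dish from where it was at the start of the episode above 0.025 m).
Of block, jar, tin, bottle, pot, stake only 4 to 6 are there at a start; the rules pass over those that are not, and their reading is None.
At some moment in a run one of block, jar, tin may be knocked a few centimetres aside while the robot is not near it.
It also fails if it takes over 210 s, if anything falls off the work surface, if the arm or the gripper's body presses on something with over 40 N, if the wrist force passes 120 N, or if a joint passes its speed limit or range.

## Working session

There is one attempt and no reset: what is moved stays moved. The work goes in short steps, Python scripts to look and compute and a tool call to move; the robot and the scene stay as the last step left them, time stands still between calls to the robot, and variables do not carry over. Pictures are saved under pics/ and viewed, about 12 in all and at most 16, crops included, and the job is handed in when it is done.

Besides the shell and the picture viewer there is one more tool, called after "Request:" as name(argument=value, ...) on one line, values as JSON. send_rows: Moves the arm, as the interface text tells. Shift numbers are shares of 150 mm and turn numbers shares of 180 degrees, none past 1 either way. Its arguments: {"type":"object","properties":{"deltas":{"type":"array","items":{"type":"array","items":{"type":"number"}}},"squeeze":{"type":"number"}},"required":["deltas"]}

```bash
mkdir -p pics
cat > h.py <<'E'
import cv2, numpy as np
from bench import r
from scipy.spatial.transform import Rotation as R
def grab(n,save=None):
    f=r.grab_frame(n)
    if save: cv2.imwrite('pics/'+save,f['pixels'][:,:,::-1])
    return f
def ray(f,u,v):
    K=np.array(f['camera_matrix']);Rm=cv2.Rodrigues(np.array(f['rvec'],float))[0]
    c=-Rm.T@np.array(f['tvec']).ravel()
    return c,Rm.T@np.linalg.solve(K,[u,v,1.])
def onz(f,u,v,z):
    c,d=ray(f,u,v); return c+d*(z-c[2])/d[2]
def proj(f,P):
    return cv2.projectPoints(np.array(P,float).reshape(-1,3),np.array(f['rvec'],float),np.array(f['tvec'],float),np.array(f['camera_matrix'],float),None)[0][:,0]
E
ls
python3 - <<'E'
from h import *
for n in('top','side'):
    f=grab(n,n+'0.png'); print(n,ray(f,280,210))
print(r.get_obs())
E
```

```text
h.py
pics
top (array([0.35756484, 0.02162423, 1.24427715]), array([ 0.20507625, -0.02632402, -0.9784665 ]))
side (array([0.21770069, 0.83247244, 1.26482206]), array([ 0.25548866, -0.5727352 , -0.77905045]))
{'clock': 0.1, 'joints': array([ 1.21491769,  0.47771542,  0.02233771,  1.55636157, -0.01150023,
        1.10933665, -0.08308831]), 'qvel': array([-0.00032102, -0.00089251, -0.00069766, -0.00318727,  0.00024652,
        0.0012791 ,  0.00127752]), 'tau': array([ 4.83947384e-03, -5.97755241e+01,  1.61350116e+00, -2.81955600e+01,
        1.27372064e-02,  5.00898255e-03,  3.10372229e-05]), 'tcp_pos': array([ 0.16540569, -0.65387008,  0.24142041]), 'orientation': array([-3.11585907e+00, -3.88065623e-01,  5.16237538e-04]), 'contact_force': array([0.90299037, 0.84233103, 0.93105814]), 'moment': array([ 0.04336546, -0.00865845,  0.03193857]), 'grip_width': 0.08571315914716364}
```

View pics/top0.png

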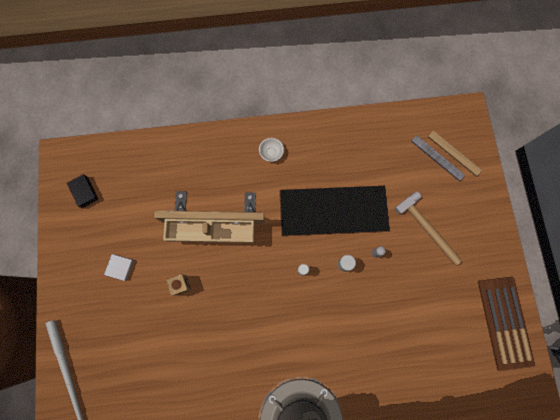

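View pics/side0.png

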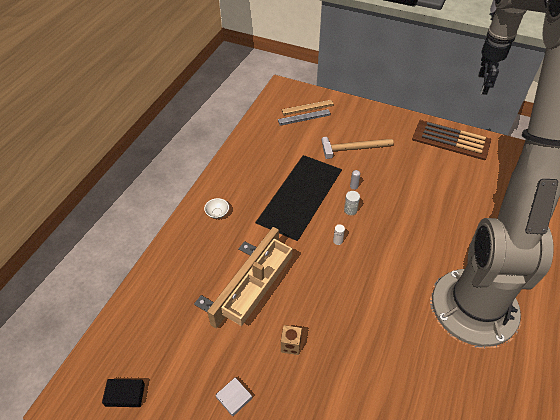

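The top view shows the caddy at (209,230), the mat at (334,210), block (178,285), pot (304,270), jar (348,263) and stake (380,252). There is no tin or bottle, so four items are out.

Run:
```python
from h import *
a=cv2.imread('pics/top0.png')[160:300,145:400]
cv2.imwrite('pics/c1.png',cv2.resize(a,None,fx=3,fy=3,interpolation=cv2.INTER_CUBIC))
b=cv2.imread('pics/side0.png')[150:360,190:380]
cv2.imwrite('pics/c2.png',cv2.resize(b,None,fx=2.8,fy=2.8,interpolation=cv2.INTER_CUBIC))
f=grab('top'); m=(f['pixels'].max(2)<25).astype(np.uint8)
m[:,:270]=0;m[:180]=0;m[245:]=0;m[:,400:]=0
c=max(cv2.findContours(m,0,1)[0],key=cv2.contourArea)
P=np.array([onz(f,u,v,.004)[:2] for u,v in c[:,0]],np.float32)
print(cv2.minAreaRect(P),len(c))
```

```text
((0.5768125057220459, -0.014912925660610199), (0.003142543835565448, 0.02230161242187023), 83.28277587890625) 15
```

View pics/c1.png

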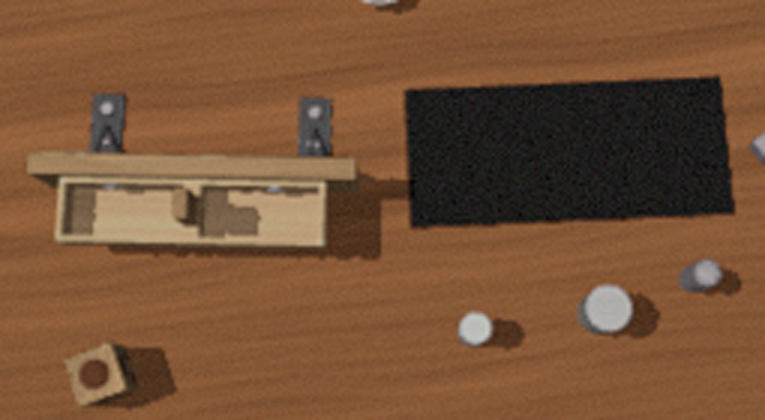

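View pics/c2.png

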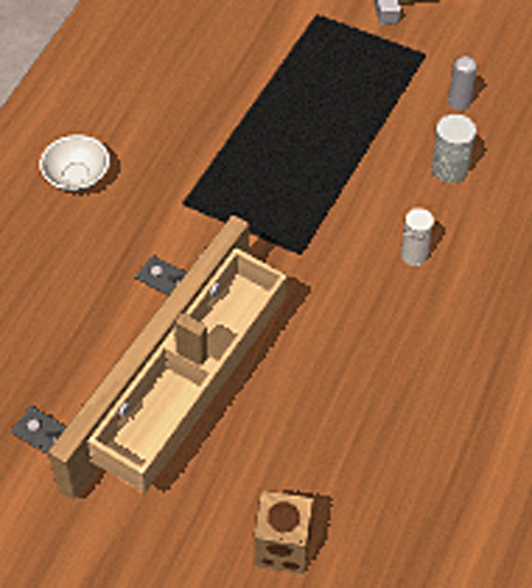

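The crops show clear corners for the rail top, caddy rim and mat, and the item tops. I'll cast these to their known heights.

```bash
cat >> h.py <<'E'
def cr(f,u,v,z,o=(145,160),s=3):
    return onz(f,o[0]+(u+.5)/s-.5,o[1]+(v+.5)/s-.5,z)[:2]
E
python3 - <<'E'
from h import *
np.set_printoptions(precision=4,suppress=True)
f=grab('top');g=grab('side')
def rect(n,pts,z):
    P=np.array([cr(f,u,v,z) for u,v in pts]);print(n,P.mean(0),'len',np.linalg.norm(P[1]-P[0]),np.linalg.norm(P[2]-P[3]),'wid',np.linalg.norm(P[0]-P[3]),np.linalg.norm(P[1]-P[2]))
    for a,b in((0,1),(3,2)):
        d=P[a]-P[b]; print('  yaw',np.degrees(np.arctan2(-d[0],d[1])))
rect('rail',[(28,154),(355,160),(355,179.5),(28,174)],.1)
rect('rim',[(59,177),(326,180),(326,245),(57,243)],.092)
rect('mat',[(405,90),(719,77),(734,213),(412,227)],.004)
rect('block',[(66,357),(113,344),(130,387),(82,403)],.066)
for n,u,v,z,d in(('jar',609,308,.072,.044),('pot',475.5,328,.066,.030),('stake',708,273,.070,.0)):
    print(n,cr(f,u,v,z))
# two-view: brightness centroids in side
def tri(u1,u2):
    c1,d1=ray(f,*u1);c2,d2=ray(g,*u2);s=np.linalg.lstsq(np.c_[d1,-d2],c2-c1,rcond=None)[0]
    a=c1+s[0]*d1;b=c2+s[1]*d2;return (a+b)/2,np.linalg.norm(a-b)
T=lambda u,v:(145+(u+.5)/3-.5,160+(v+.5)/3-.5);S=lambda u,v:(190+(u+.5)/2.8-.5,150+(v+.5)/2.8-.5)
for n,a,b in(('jar',(609,308),(456,130)),('pot',(475.5,328),(419,219)),('stake',(708,273),(464,64)),('block hole',(94,374),(286,518)),('railR',(355,160),(237,217)),('matTR',(719,77),(320,15)),('matBR',(734,213),(425,54))):
    print(n,*tri(T(*a),S(*b)))
E
```

```text
rail [0.6057 0.1989] len 0.3171844515540438 0.31600157949881647 wid 0.019785089259204223 0.019229436738612965
  yaw -7.668687589192868
  yaw -7.580074535280673
rim [0.5639 0.203 ] len 0.25966335727662904 0.2584394618453439 wid 0.06453814000295217 0.06353754654100563
  yaw -7.255003731582926
  yaw -7.042516962357312
mat [ 0.5981 -0.1811] len 0.336049727293891 0.33606196998440047 wid 0.14726852550018435 0.14710379360814635
  yaw -4.13004286400017
  yaw -4.101944239923093
block [0.4225 0.309 ] len 0.04621689249483299 0.04745268069953346 wid 0.04680923351725513 0.04461819792625128
  yaw 8.860391113707804
  yaw 11.731258176818455
jar [ 0.4264 -0.1872]
pot [ 0.4227 -0.0568]
stake [ 0.4489 -0.2888]
jar [ 0.4262 -0.1879  0.0685] 0.0008320767650029172
pot [ 0.4225 -0.0568  0.0662] 0.0002914525065727954
stake [ 0.4497 -0.29    0.0651] 0.0007615704381003794
block hole [0.4203 0.3123 0.0664] 0.002593824970929932
railR [0.5918 0.0406 0.0994] 0.004981468277146681
matTR [ 0.656  -0.353   0.0066] 0.005560582737431874
matBR [ 0.5117 -0.3439  0.0041] 0.00178941093254235
```

```bash
cat >> h.py <<'E'
def plan(wps):
    """wps: (x,y,z,heading of tool x in deg) world; prints each call's [x,y,z,ax,ay,az] fractions, chained"""
    o=r.get_obs();p=np.array(o['tcp_pos']);A=R.from_rotvec(o['orientation'])
    M=A.as_matrix();print('now',p.round(4),'head',np.degrees(np.arctan2(M[1,0],M[0,0])).round(2),'tilt',np.degrees(np.arccos(-M[2,2])).round(2),'w',round(o['grip_width'],4),'F',np.round(o['contact_force'],1),'t',o['clock'])
    for x,y,z,h in wps:
        t=np.radians(h);B=R.from_matrix(np.array([[np.cos(t),np.sin(t),0],[np.sin(t),-np.cos(t),0],[0,0,-1]]))
        q=np.array([x,y,z]);d=A.inv().apply(q-p)/.15;w=(A.inv()*B).as_rotvec()/np.pi
        print(np.round(d,4).tolist(),np.round(w,4).tolist(),'dist',round(np.linalg.norm(q-p),3),'r',round(np.hypot(x,y),3))
        p,A=q,B
E
python3 - <<'E'
from h import *
plan([(.25,-.52,.25,-7.4),(.37,-.43,.25,-7.4),(.46,-.3,.25,-7.4),(.5,-.16,.25,-7.4),(.53,-.02,.25,-7.4),(.55,.11,.25,-7.4),(.564,.2035,.23,-7.4),(.564,.2035,.127,-7.4)])
E
```

```text
now [ 0.1655 -0.6542  0.2419] head 14.2 tilt 0.05 w 0.0856 F [ 0.6  0.4 -0.2] t 0.25
[0.7655, -0.7289, -0.0537] [-0.0002, 0.0001, 0.12] dist 0.159 r 0.577
[0.7161, -0.698, 0.0] [0.0, 0.0, 0.0] dist 0.15 r 0.567
[0.4834, -0.9367, 0.0] [0.0, 0.0, 0.0] dist 0.158 r 0.549
[0.1442, -0.9599, 0.0] [0.0, 0.0, 0.0] dist 0.146 r 0.525
[0.0781, -0.9513, 0.0] [0.0, 0.0, 0.0] dist 0.143 r 0.53
[0.0206, -0.8766, 0.0] [0.0, 0.0, 0.0] dist 0.132 r 0.561
[0.0123, -0.6302, 0.1333] [0.0, 0.0, 0.0] dist 0.097 r 0.6
[0.0, 0.0, 0.6867] [0.0, 0.0, 0.0] dist 0.103 r 0.6
```

Request:
send_rows(deltas=[[1,0.765,-0.73,-0.054,0,0,0.12],[1,0.765,-0.73,-0.054,0,0,0.12],[1,0.765,-0.73,-0.054,0,0,0.12],[1,0.765,-0.73,-0.054,0,0,0.12],[1,0.765,-0.73,-0.054,0,0,0.12],[1,0.765,-0.73,-0.054,0,0,0.12],[1,0.765,-0.73,-0.054,0,0,0.12],[1,0.765,-0.73,-0.054,0,0,0.12]])

```text
clock: 0.92
tcp_pos: [0.2487, -0.5213, 0.2504]
orientation: [3.134, -0.206, -0.001]
contact_force: [-1.4, -0.2, 0.6]
grip_width: 0.0853
```

Request:
send_rows(deltas=[[1,0.716,-0.7,0,0,0,0],[1,0.716,-0.7,0,0,0,0],[1,0.716,-0.7,0,0,0,0],[1,0.716,-0.7,0,0,0,0],[1,0.716,-0.7,0,0,0,0],[1,0.716,-0.7,0,0,0,0]])

```text
clock: 1.42
tcp_pos: [0.3706, -0.4299, 0.2501]
orientation: [-3.135, 0.2, 0.0]
contact_force: [0.4, -0.2, -0.2]
grip_width: 0.0854
```

Request:
send_rows(deltas=[[1,0.484,-0.937,0,0,0,0],[1,0.484,-0.937,0,0,0,0],[1,0.484,-0.937,0,0,0,0],[1,0.484,-0.937,0,0,0,0],[1,0.484,-0.937,0,0,0,0],[1,0.484,-0.937,0,0,0,0]])

```text
clock: 1.92
tcp_pos: [0.4601, -0.3002, 0.2503]
orientation: [3.135, -0.202, -0.0]
contact_force: [-0.2, -0.3, 0.2]
grip_width: 0.0858
```

Request:
send_rows(deltas=[[1,0.144,-0.96,0,0,0,0],[1,0.144,-0.96,0,0,0,0],[1,0.144,-0.96,0,0,0,0],[1,0.144,-0.96,0,0,0,0],[1,0.144,-0.96,0,0,0,0],[1,0.144,-0.96,0,0,0,0]])

```text
clock: 2.42
tcp_pos: [0.4996, -0.1619, 0.2503]
orientation: [3.134, -0.206, -0.001]
contact_force: [-0.1, -1.2, -0.1]
grip_width: 0.0857
```

Request:
send_rows(deltas=[[1,0.078,-0.951,0,0,0,0],[1,0.078,-0.951,0,0,0,0],[1,0.078,-0.951,0,0,0,0],[1,0.078,-0.951,0,0,0,0],[1,0.078,-0.951,0,0,0,0],[1,0.078,-0.951,0,0,0,0]])

```text
clock: 2.92
tcp_pos: [0.5301, -0.0226, 0.2502]
orientation: [3.133, -0.207, -0.001]
contact_force: [-0.0, -0.8, 0.9]
grip_width: 0.0854
```

Request:
send_rows(deltas=[[1,0.02,-0.877,0,0,0,0],[1,0.02,-0.877,0,0,0,0],[1,0.02,-0.877,0,0,0,0],[1,0.02,-0.877,0,0,0,0],[1,0.02,-0.877,0,0,0,0],[1,0.02,-0.877,0,0,0,0],[1,0.02,-0.877,0,0,0,0]])

```text
clock: 3.5
tcp_pos: [0.5504, 0.1061, 0.25]
orientation: [3.132, -0.211, -0.001]
contact_force: [0.7, 0.4, -0.3]
grip_width: 0.0856
```

Run:
```python
from h import *
plan([(.564,.2035,.20,-7.4),(.564,.2035,.127,-7.4)])
```

```text
now [0.5504 0.1061 0.25  ] head -7.71 tilt 0.12 w 0.0856 F [ 0.7  0.4 -0.3] t 3.5
[0.0029, -0.6565, 0.3323] [0.0007, 0.0001, -0.0017] dist 0.11 r 0.6
[0.0, 0.0, 0.4867] [0.0, 0.0, 0.0] dist 0.073 r 0.6
```

Request:
send_rows(deltas=[[1,0.003,-0.656,0.1,0,0,0],[1,0.003,-0.656,0.332,0,0,0],[1,0.003,-0.656,0.332,0,0,0],[1,0.003,-0.656,0.332,0,0,0],[1,0.003,-0.656,0.332,0,0,0],[1,0.003,-0.656,0.332,0,0,0]])

```text
clock: 4.0
tcp_pos: [0.5639, 0.2048, 0.2006]
orientation: [3.133, -0.208, 0.0]
contact_force: [-0.1, -0.2, 0.3]
grip_width: 0.0855
```

Run:
```python
from h import *
plan([(.564,.2035,.127,-7.4)])
f=grab('top');g=grab('side')
a=f['pixels'][185:260,150:280];b=g['pixels'][200:330,185:310]
cv2.imwrite('pics/c3.png',np.hstack([cv2.resize(a,(520,300)),cv2.resize(b,(288,300))])[:,:800,::-1])
```

```text
now [0.5639 0.2048 0.2006] head -7.6 tilt 0.1 w 0.0855 F [-0.1 -0.2  0.3] t 4.0
[0.0015, 0.0075, 0.4909] [0.0005, -0.0001, -0.0011] dist 0.074 r 0.6
```

View pics/c3.png

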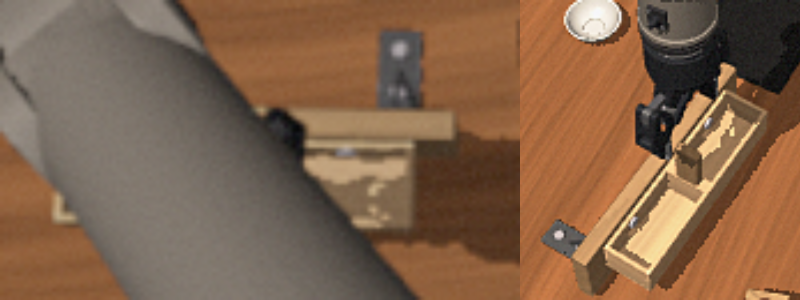

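The hand is directly above the handle, with its fingers on either side along the caddy's length. I'll descend and grip.

Request:
send_rows(deltas=[[1,0.0,0.0,0.2,0,0,0],[1,0.0,0.0,0.4,0,0,0],[1,0.0,0.0,0.49,0,0,0],[1,0.0,0.0,0.49,0,0,0],[0.3,0.0,0.0,0.49,0,0,0],[0.1,0.0,0.0,0.49,0,0,0],[0,0.0,0.0,0.49,0,0,0],[0,0.0,0.0,0.49,0,0,0],[0,0.0,0.0,0.49,0,0,0],[0,0.0,0.0,0.49,0,0,0],[0,0.0,0.0,0.49,0,0,0],[0,0.0,0.0,0.49,0,0,0],[0,0.0,0.0,0.49,0,0,0],[0,0.0,0.0,0.49,0,0,0],[0,0.0,0.0,0.49,0,0,0]], squeeze=60)

```text
clock: 5.35
tcp_pos: [0.5633, 0.2049, 0.1281]
orientation: [3.131, -0.207, -0.0]
contact_force: [-3.3, -7.4, 9.8]
grip_width: 0.013
```

Run:
```python
from h import *
plan([(.564,.2035,.142,-7.4)])
```

```text
now [0.5633 0.2049 0.1281] head -7.55 tilt 0.22 w 0.013 F [-3.3 -7.4  9.8] t 5.35
[0.0062, 0.0092, -0.0926] [0.0012, -0.0, -0.0008] dist 0.014 r 0.6
```

Request:
send_rows(deltas=[[0,0.0,0.008,0,0,0,0],[0,0.0,0.008,-0.02,0,0,0],[0,0.0,0.008,-0.04,0,0,0],[0,0.0,0.008,-0.06,0,0,0],[0,0.0,0.008,-0.08,0,0,0],[0,0.0,0.008,-0.1,0,0,0],[0,0.0,0.008,-0.1,0,0,0],[0,0.0,0.008,-0.1,0,0,0]])

```text
clock: 6.02
tcp_pos: [0.5626, 0.2071, 0.1424]
orientation: [-3.135, 0.201, 0.0]
contact_force: [-0.5, 0.4, -3.0]
grip_width: 0.0132
```

Run:
```python
from h import *
plan([(.564,.2035,.142,-7.4)])
f=grab('top');g=grab('side')
a=f['pixels'][185:260,150:280];b=g['pixels'][200:330,185:310]
cv2.imwrite('pics/c4.png',np.hstack([cv2.resize(a,(400,230)),cv2.resize(b,(400,416))[:230]]) [:,:,::-1]) if 0 else cv2.imwrite('pics/c4.png',cv2.resize(b,None,fx=4.5,fy=4.5,interpolation=2)[:,:,::-1])
```

```text
now [0.5626 0.2071 0.1424] head -7.35 tilt 0.02 w 0.0132 F [-0.5  0.4 -3. ] t 6.0167
[0.0122, 0.0229, 0.0024] [-0.0001, 0.0001, 0.0003] dist 0.004 r 0.6
```

View pics/c4.png

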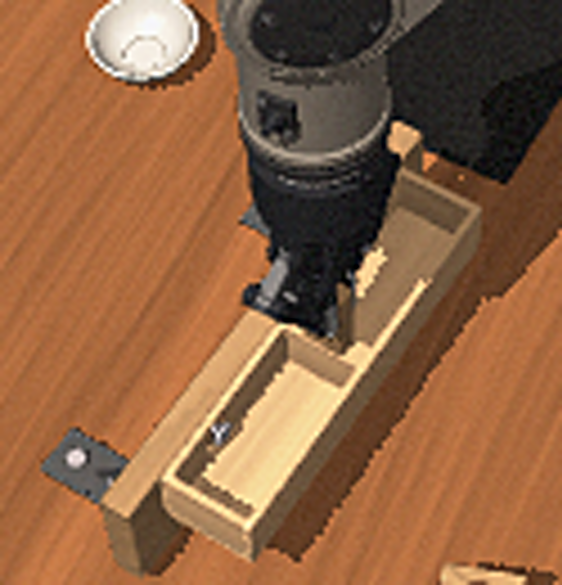

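The caddy has lifted level and its full weight (about 3 N) is in the hand. The left stud head shows in the keyhole at crop (220,432). I'll raise it 1 mm more and draw it off slowly.

Request:
send_rows(deltas=[[0,0,0,-0.007,0,0,0],[0,0,0,-0.007,0,0,0],[0,-0.02,0,-0.007,0,0,0],[0,-0.04,0,-0.007,0,0,0],[0,-0.06,0,-0.007,0,0,0],[0,-0.08,0,-0.007,0,0,0],[0,-0.08,0,-0.007,0,0,0]])

```text
clock: 6.7
tcp_pos: [0.5502, 0.2084, 0.1431]
orientation: [3.135, -0.202, -0.001]
contact_force: [0.3, -0.0, -3.3]
grip_width: 0.0136
```

Request:
send_rows(deltas=[[0,-0.05,0,0,0,0,0],[0,-0.1,0,0,0,0,0],[0,-0.15,0,0,0,0,0],[0,-0.2,0,0,0,0,0],[0,-0.25,0,0,0,0,0],[0,-0.25,0,-0.1,0,0,0],[0,-0.25,0,-0.2,0,0,0],[0,-0.25,0,-0.3,0,0,0],[0,-0.25,0,-0.3,0,0,0],[0,-0.25,0,-0.3,0,0,0],[0,-0.25,0,-0.3,0,0,0]])

```text
clock: 7.62
tcp_pos: [0.5132, 0.2127, 0.1874]
orientation: [3.134, -0.203, -0.001]
contact_force: [-0.1, -0.4, -2.6]
grip_width: 0.0129
```

Run:
```python
from h import *
plan([(.54,.08,.185,-4.1),(.57,-.05,.185,-4.1),(.594,-.181,.15,-4.1),(.594,-.181,.088,-4.1)])
```

```text
now [0.5132 0.2127 0.1874] head -7.4 tilt 0.06 w 0.0129 F [-0.1 -0.4 -2.6] t 7.6167
[0.2913, 0.8539, 0.0161] [0.0002, 0.0003, -0.0183] dist 0.135 r 0.546
[0.2615, 0.8501, 0.0] [0.0, 0.0, 0.0] dist 0.133 r 0.572
[0.222, 0.8597, 0.2333] [0.0, 0.0, 0.0] dist 0.138 r 0.621
[0.0, 0.0, 0.4133] [0.0, 0.0, 0.0] dist 0.062 r 0.621
```

Request:
send_rows(deltas=[[0,0.07,0.2,0.016,0,0,-0.004],[0,0.14,0.4,0.016,0,0,-0.009],[0,0.2,0.6,0.016,0,0,-0.018],[0,0.29,0.854,0.016,0,0,-0.018],[0,0.29,0.854,0.016,0,0,-0.018],[0,0.29,0.854,0.016,0,0,-0.018]])

```text
clock: 8.12
tcp_pos: [0.5402, 0.0766, 0.1843]
orientation: [3.137, -0.124, -0.003]
contact_force: [-0.3, 1.6, -3.6]
grip_width: 0.0132
```

Request:
send_rows(deltas=[[0,0.06,0.2,0,0,0,0],[0,0.13,0.4,0,0,0,0],[0,0.2,0.6,0,0,0,0],[0,0.26,0.85,0,0,0,0],[0,0.26,0.85,0,0,0,0],[0,0.26,0.85,0,0,0,0]])

```text
clock: 8.62
tcp_pos: [0.5697, -0.0518, 0.1846]
orientation: [3.139, -0.121, -0.003]
contact_force: [0.2, 1.8, -2.8]
grip_width: 0.0131
```

Request:
send_rows(deltas=[[0,0.06,0.2,0,0,0,0],[0,0.12,0.4,0,0,0,0],[0,0.18,0.6,0,0,0,0],[0,0.22,0.86,0.1,0,0,0],[0,0.22,0.86,0.23,0,0,0],[0,0.22,0.86,0.23,0,0,0],[0,0.22,0.86,0.23,0,0,0],[0,0.22,0.86,0.23,0,0,0],[0,0.22,0.86,0.23,0,0,0]])

```text
clock: 9.37
tcp_pos: [0.5947, -0.1782, 0.1523]
orientation: [-3.139, 0.109, -0.003]
contact_force: [-0.5, 0.2, -2.6]
grip_width: 0.0133
```

Run:
```python
from h import *
plan([(.594,-.181,.090,-4.1)])
f=grab('top');g=grab('side')
cv2.imwrite('pics/c5.png',np.hstack([cv2.resize(f['pixels'][170:300,260:400],None,fx=2.8,fy=2.8),cv2.resize(g['pixels'][120:250,250:380],None,fx=2.8,fy=2.8)])[:,:,::-1])
```

```text
now [ 0.5947 -0.1782  0.1523] head -3.97 tilt 0.11 w 0.0133 F [-0.5  0.2 -2.6] t 9.3667
[-0.0044, 0.0193, 0.4152] [-0.0003, -0.0005, 0.0007] dist 0.062 r 0.621
```

View pics/c5.png

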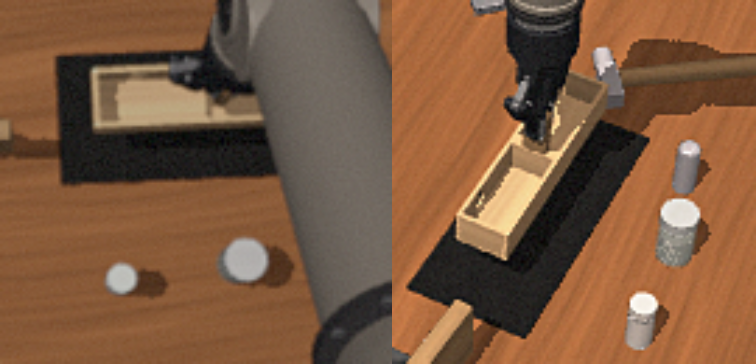

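The caddy hangs level over the mat. I'll lower it until it touches.

Request:
send_rows(deltas=[[0,0,0.019,0.1,0,0,0],[0,0,0.019,0.2,0,0,0],[0,0,0.019,0.3,0,0,0],[0,0,0.019,0.36,0,0,0],[0,0,0.019,0.41,0,0,0],[0,0,0.019,0.43,0,0,0],[0,0,0.019,0.44,0,0,0],[0,0,0.019,0.45,0,0,0],[0,0,0.019,0.455,0,0,0],[0,0,0.019,0.455,0,0,0]])

```text
clock: 10.3
tcp_pos: [0.5942, -0.1835, 0.0842]
orientation: [3.139, -0.114, 0.003]
contact_force: [-2.0, 0.8, 3.6]
grip_width: 0.0133
```

Request:
send_rows(deltas=[[0.3,0,0,0,0,0,0],[0.6,0,0,0,0,0,0],[1,0,0,0,0,0,0],[1,0,0,0,0,0,0],[1,0,0,0,0,0,0],[1,0,0,0,0,0,0],[1,0,0,0,0,0,0],[1,0,0,0,0,0,0],[1,0,0,-0.3,0,0,0],[1,0,0,-0.6,0,0,0],[1,0,0,-0.9,0,0,0],[1,0,0,-1,0,0,0],[1,0,0,-1,0,0,0]])

```text
clock: 11.38
tcp_pos: [0.597, -0.1842, 0.2401]
orientation: [3.137, -0.114, 0.018]
contact_force: [-0.1, -0.0, -1.3]
grip_width: 0.0856
```

Run:
```python
from h import *
plan([(.53,-.05,.23,-4.1),(.5,.09,.23,-4.1),(.45,.22,.23,-4.1),(.4225,.310,.15,-4.1)])
```

```text
now [ 0.597  -0.1842  0.2401] head -4.17 tilt 0.65 w 0.0856 F [-0.1 -0.  -1.3] t 11.3833
[-0.5112, -0.8599, 0.0599] [0.0006, -0.0036, -0.0004] dist 0.15 r 0.532
[-0.2662, -0.9166, 0.0] [0.0, 0.0, 0.0] dist 0.143 r 0.508
[-0.3944, -0.8406, 0.0] [0.0, 0.0, 0.0] dist 0.139 r 0.501
[-0.2258, -0.5854, 0.5333] [0.0, 0.0, 0.0] dist 0.124 r 0.524
```

Run:
```python
from h import *
plan([(.53,-.06,.23,48),(.5,.08,.23,100),(.45,.21,.23,100),(.4215,.310,.15,100)])
f=grab('top');a=f['pixels'][160:300,150:400]
cv2.imwrite('pics/t6.png',f['pixels'][:,:,::-1])
```

```text
now [ 0.597  -0.1842  0.2401] head -4.17 tilt 0.65 w 0.0856 F [-0.1 -0.  -1.3] t 11.3833
[-0.5064, -0.7934, 0.06] [0.0022, -0.0031, -0.2899] dist 0.141 r 0.533
[0.5598, -0.7732, 0.0] [0.0, 0.0, -0.2889] dist 0.143 r 0.506
[0.9114, -0.1778, 0.0] [0.0, 0.0, 0.0] dist 0.139 r 0.497
[0.6895, -0.0713, 0.5333] [0.0, 0.0, 0.0] dist 0.131 r 0.523
```

Request:
send_rows(deltas=[[1,-0.506,-0.793,0.06,0,0,-0.29],[1,-0.506,-0.793,0.06,0,0,-0.29],[1,-0.506,-0.793,0.06,0,0,-0.29],[1,-0.506,-0.793,0.06,0,0,-0.29],[1,-0.506,-0.793,0.06,0,0,-0.29],[1,-0.506,-0.793,0.06,0,0,-0.29],[1,-0.506,-0.793,0.06,0,0,-0.29],[1,-0.506,-0.793,0.06,0,0,-0.29],[1,-0.506,-0.793,0.06,0,0,-0.29],[1,-0.506,-0.793,0.06,0,0,-0.29]])

```text
clock: 12.27
tcp_pos: [0.5257, -0.0595, 0.2229]
orientation: [-2.87, -1.276, 0.003]
contact_force: [0.3, 0.5, 0.1]
grip_width: 0.0856
```

Request:
send_rows(deltas=[[1,0.56,-0.773,0,0,0,-0.289],[1,0.56,-0.773,0,0,0,-0.289],[1,0.56,-0.773,0,0,0,-0.289],[1,0.56,-0.773,0,0,0,-0.289],[1,0.56,-0.773,0,0,0,-0.289],[1,0.56,-0.773,0,0,0,-0.289],[1,0.56,-0.773,0,0,0,-0.289],[1,0.56,-0.773,0,0,0,-0.289],[1,0.56,-0.773,0,0,0,-0.289],[1,0.56,-0.773,0,0,0,-0.289],[1,0.56,-0.773,0,0,0,-0.289]])

```text
clock: 13.18
tcp_pos: [0.4962, 0.0805, 0.2237]
orientation: [-2.021, -2.405, 0.001]
contact_force: [0.2, -0.2, -0.4]
grip_width: 0.0854
```

Request:
send_rows(deltas=[[1,0.91,-0.178,0,0,0,0],[1,0.91,-0.178,0,0,0,0],[1,0.91,-0.178,0,0,0,0],[1,0.91,-0.178,0,0,0,0],[1,0.91,-0.178,0,0,0,0],[1,0.91,-0.178,0,0,0,0],[1,0.91,-0.178,0,0,0,0]])

```text
clock: 13.77
tcp_pos: [0.4467, 0.2091, 0.2237]
orientation: [2.02, 2.405, -0.001]
contact_force: [0.1, -0.4, 0.1]
grip_width: 0.0854
```

Run:
```python
from h import *
plan([(.4215,.310,.14,100)])
f=grab('top','t7.png');g=grab('side','s7.png')
a=cv2.imread('pics/t7.png')[180:305,150:400]
cv2.imwrite('pics/c7.png',cv2.resize(a,None,fx=3,fy=3,interpolation=cv2.INTER_CUBIC))
```

```text
now [0.4467 0.2091 0.2237] head 99.94 tilt 0.05 w 0.0854 F [ 0.1 -0.4  0.1] t 13.7667
[0.6918, -0.049, 0.5577] [-0.0001, 0.0003, -0.0003] dist 0.133 r 0.523
```

View pics/c7.png

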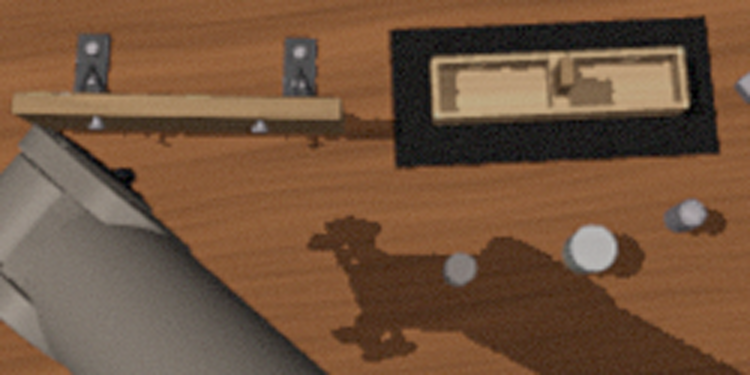

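The caddy stands square on the mat, with its rim corners near crop (431,59), (685,47), (689,108) and (436,123). The arm hides the block here, so I'll compare its patch in the side views.

Run:
```python
from h import *
np.set_printoptions(precision=4,suppress=True)
f=grab('top')
P=np.array([cr(f,u,v,.046,(150,180)) for u,v in[(431,59),(685,47),(689.5,108),(436,123.5)]]);print('caddy',P.mean(0),np.linalg.norm(P[0]-P[1]),np.linalg.norm(P[3]-P[2]),np.linalg.norm(P[0]-P[3]),np.linalg.norm(P[1]-P[2]))
for a,b in((0,1),(3,2)): d=P[a]-P[b];print(np.degrees(np.arctan2(-d[0],d[1])))
print('jar',cr(f,592,249,.072,(150,180)),'pot',cr(f,460.5,269,.066,(150,180)),'stake',cr(f,692,214,.07,(150,180)))
a=cv2.imread('pics/side0.png').astype(int);b=cv2.imread('pics/s7.png').astype(int)
print('diff block',np.abs(a-b)[320:360,275:306].mean(), np.abs(a-b)[370:415,215:255].mean())
cv2.imwrite('pics/c8.png',np.hstack([cv2.resize(x[280:380,230:330].astype(np.uint8),None,fx=4,fy=4,interpolation=2) for x in (a,b)]))
```

```text
caddy [ 0.5959 -0.1832] 0.26134011744586105 0.25812028561735223 0.06724091179042423 0.06384298937010364
-3.807764412646602
-3.049403026190648
jar [ 0.4257 -0.1851] pot [ 0.4217 -0.0566] stake [ 0.4481 -0.2877]
diff block 3.414247311827957 3.172037037037037
```

View pics/c8.png

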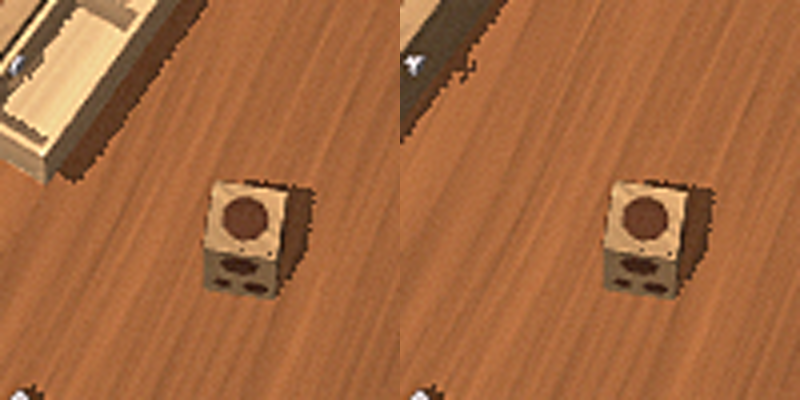

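The block has not moved. The side view shows its top corners near (214,183), (286,190), (277,256) and (206,248).

Run:
```python
from h import *
np.set_printoptions(precision=4,suppress=True)
g=grab('side')
P=np.array([cr(g,u,v,.066,(230,280),4) for u,v in[(213,183),(286,190),(278,256),(205,248)]]);print(P,P.mean(0))
for i in range(4): d=P[(i+1)%4]-P[i];print(np.linalg.norm(d),np.degrees(np.arctan2(d[1],d[0]))%90)
```

```text
[[0.4502 0.2976]
 [0.4053 0.2831]
 [0.3929 0.3267]
 [0.437  0.3404]] [0.4214 0.312 ]
0.04713026456161573 17.931635180833553
0.04530296034372798 15.892390948818061
0.04618114887880362 17.269219483539644
0.04474523136566718 17.08666224180601
```

Run:
```python
from h import *
plan([(.4215,.311,.14,105),(.4215,.311,.05,105)])
```

```text
now [0.4468 0.209  0.2239] head 99.9 tilt 0.03 w 0.0852 F [ 0.3  0.2 -0.6] t 13.9667
[0.6991, -0.0493, 0.5588] [-0.0001, 0.0001, -0.0283] dist 0.134 r 0.524
[0.0, 0.0, 0.6] [0.0, 0.0, 0.0] dist 0.09 r 0.524
```

Request:
send_rows(deltas=[[1,0.3,-0.02,0.1,0,0,-0.028],[1,0.699,-0.049,0.3,0,0,-0.028],[1,0.699,-0.049,0.56,0,0,-0.028],[1,0.699,-0.049,0.56,0,0,-0.028],[1,0.699,-0.049,0.56,0,0,-0.028],[1,0.699,-0.049,0.56,0,0,-0.028],[1,0.699,-0.049,0.56,0,0,-0.028],[1,0.699,-0.049,0.56,0,0,-0.028]])

```text
clock: 14.63
tcp_pos: [0.4222, 0.3115, 0.1414]
orientation: [1.913, 2.49, 0.003]
contact_force: [0.4, 0.2, 0.1]
grip_width: 0.0859
```

Run:
```python
from h import *
plan([(.4215,.311,.05,105)])
```

```text
now [0.4222 0.3115 0.1414] head 104.95 tilt 0.14 w 0.0859 F [0.4 0.2 0.1] t 14.6333
[-0.0018, -0.0071, 0.6094] [0.0008, 0.0, -0.0003] dist 0.091 r 0.524
```

Request:
send_rows(deltas=[[1,0,0,0.2,0,0,0],[1,0,-0.004,0.4,0,0,0],[1,0,-0.004,0.55,0,0,0],[1,0,-0.004,0.6,0,0,0],[1,0,-0.004,0.6,0,0,0],[0.6,0,-0.004,0.6,0,0,0],[0.4,0,-0.004,0.6,0,0,0],[0,0,-0.004,0.6,0,0,0],[0,0,-0.004,0.6,0,0,0],[0,0,-0.004,0.6,0,0,0],[0,0,-0.004,0.6,0,0,0],[0,0,-0.004,0.6,0,0,0],[0,0,-0.004,0.6,0,0,0]], squeeze=50)

```text
clock: 15.72
tcp_pos: [0.4212, 0.313, 0.0518]
orientation: [1.91, 2.493, 0.004]
contact_force: [-0.2, -0.9, 6.9]
grip_width: 0.047
```

Request:
send_rows(deltas=[[0,0,0,-0.1,0,0,0],[0,0,0,-0.3,0,0,0],[0,0,0,-0.5,0,0,0],[0,0,0,-0.7,0,0,0],[0,0,0,-0.95,0,0,0],[0,0,0,-0.95,0,0,0],[0,0,0,-0.95,0,0,0],[0,0,0,-0.95,0,0,0]])

```text
clock: 16.38
tcp_pos: [0.4201, 0.3116, 0.1926]
orientation: [1.91, 2.493, 0.0]
contact_force: [0.8, -0.1, 0.3]
grip_width: 0.0476
```

Run:
```python
from h import *
t=np.radians(-3.6);c=np.array([.5965,-.1835])
for n,y in(('block',95),('pot',35),('stake',-28),('jar',-98)): print(n,c+y/1000*np.array([-np.sin(t),np.cos(t)]))
b=c+.095*np.array([-np.sin(t),np.cos(t)])
plan([(.46,.19,.2,95),(.51,.06,.2,86.4),(b[0],b[1],.2,86.4)])
```

```text
block [ 0.6024651  -0.08868746]
pot [ 0.59869767 -0.14856906]
stake [ 0.59474187 -0.21144475]
jar [ 0.59034653 -0.28130662]
now [0.4201 0.3116 0.1926] head 105.08 tilt 0.05 w 0.0476 F [ 0.8 -0.1  0.3] t 16.3833
[-0.8522, 0.0461, -0.0487] [0.0002, 0.0002, 0.056] dist 0.128 r 0.498
[-0.8924, 0.2565, 0.0] [0.0, 0.0, 0.0478] dist 0.139 r 0.514
[-0.9506, 0.6775, 0.0] [0.0, 0.0, 0.0] dist 0.175 r 0.609
```

Request:
send_rows(deltas=[[0,-0.25,0.012,-0.02,0,0,0.02],[0,-0.5,0.025,-0.05,0,0,0.04],[0,-0.852,0.046,-0.05,0,0,0.056],[0,-0.852,0.046,-0.05,0,0,0.056],[0,-0.852,0.046,-0.05,0,0,0.056],[0,-0.852,0.046,-0.05,0,0,0.056]])

```text
clock: 16.88
tcp_pos: [0.4595, 0.1897, 0.1989]
orientation: [-2.123, -2.314, 0.003]
contact_force: [-0.5, 1.4, -0.5]
grip_width: 0.0473
```

Request:
send_rows(deltas=[[0,-0.25,0.06,0,0,0,0.02],[0,-0.5,0.13,0,0,0,0.04],[0,-0.892,0.256,0,0,0,0.048],[0,-0.892,0.256,0,0,0,0.048],[0,-0.892,0.256,0,0,0,0.048],[0,-0.892,0.256,0,0,0,0.048]])

```text
clock: 17.38
tcp_pos: [0.5098, 0.0614, 0.1993]
orientation: [-2.289, -2.149, 0.001]
contact_force: [-0.3, 0.8, -0.7]
grip_width: 0.047
```

Request:
send_rows(deltas=[[0,-0.24,0.17,0,0,0,0],[0,-0.48,0.34,0,0,0,0],[0,-0.7,0.5,0,0,0,0],[0,-0.95,0.677,0,0,0,0],[0,-0.95,0.677,0,0,0,0],[0,-0.95,0.677,0,0,0,0],[0,-0.95,0.677,0,0,0,0],[0,-0.95,0.677,0,0,0,0]])

```text
clock: 18.05
tcp_pos: [0.6019, -0.0843, 0.1998]
orientation: [-2.284, -2.154, -0.001]
contact_force: [-0.1, 0.1, -0.4]
grip_width: 0.0474
```

Run:
```python
from h import *
plan([(.6025,-.0887,.115,86.4)])
f=grab('top');g=grab('side')
cv2.imwrite('pics/c9.png',np.hstack([cv2.resize(f['pixels'][170:270,260:360],None,fx=4,fy=4,interpolation=2),cv2.resize(g['pixels'][150:250,245:345],None,fx=4,fy=4,interpolation=2)])[:,:,::-1])
```

```text
now [ 0.6019 -0.0843  0.1998] head 86.65 tilt 0.11 w 0.0474 F [-0.1  0.1 -0.4] t 18.05
[-0.0301, 0.0062, 0.5651] [-0.0003, -0.0005, 0.0014] dist 0.085 r 0.609
```

View pics/c9.png

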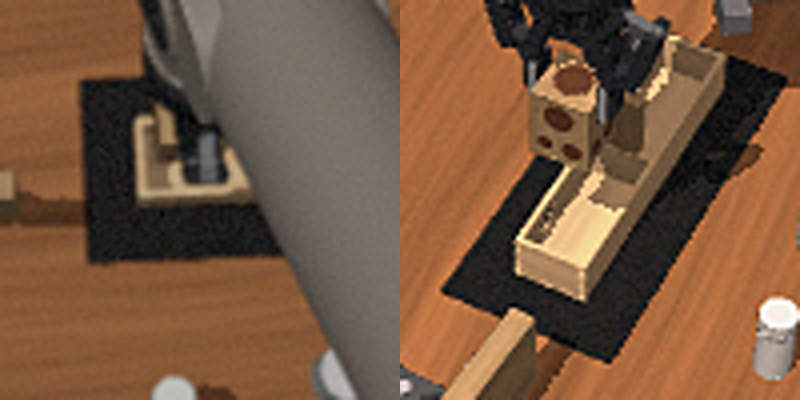

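The block hangs upright over the left bay. I'll lower to just above the rim and check.

Request:
send_rows(deltas=[[0,-0.029,0.004,0.2,0,0,0.0],[0,-0.029,0.004,0.4,0,0,0.0],[0,-0.029,0.004,0.6,0,0,0.0],[0,-0.029,0.004,0.6,0,0,0.0],[0,-0.029,0.004,0.6,0,0,0.0],[0,-0.029,0.004,0.6,0,0,0.0],[0,-0.029,0.004,0.6,0,0,0.0]])

```text
clock: 18.73
tcp_pos: [0.6042, -0.0918, 0.1124]
orientation: [2.288, 2.149, 0.004]
contact_force: [0.2, 0.1, -0.3]
grip_width: 0.0473
```

Run:
```python
from h import *
plan([(.6025,-.0887,.062,86.4)])
f=grab('top','t9.png');g=grab('side','s9.png')
cv2.imwrite('pics/c10.png',np.hstack([cv2.resize(f['pixels'][195:235,285:345],None,fx=6.6,fy=6.6,interpolation=2)[:264,:396],cv2.resize(g['pixels'][165:231,260:360],None,fx=4,fy=4,interpolation=2)])[:,:,::-1])
```

```text
now [ 0.6042 -0.0918  0.1124] head 86.42 tilt 0.21 w 0.0473 F [ 0.2  0.1 -0.3] t 18.7333
[0.02, -0.0141, 0.336] [0.0012, -0.0, 0.0001] dist 0.051 r 0.609
```

View pics/c10.png

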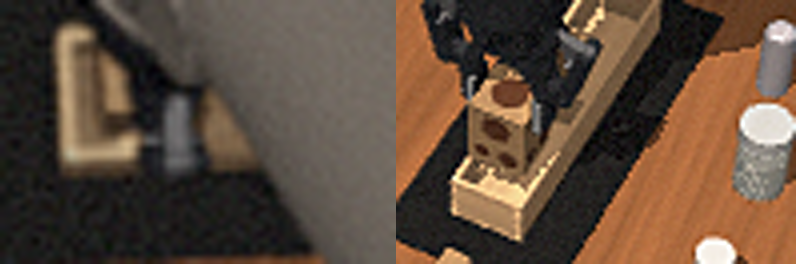

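The block sits between the left bay's walls with a gap at the end wall. I'll lower it slowly and watch the force.

Request:
send_rows(deltas=[[0,0,-0.012,0,0,0,0],[0,0,-0.012,0.04,0,0,0],[0,0,-0.012,0.08,0,0,0],[0,0,-0.012,0.11,0,0,0],[0,0,-0.012,0.14,0,0,0],[0,0,-0.012,0.14,0,0,0]])

```text
clock: 19.33
tcp_pos: [0.6041, -0.0923, 0.0946]
orientation: [2.287, 2.145, 0.004]
contact_force: [-7.2, -0.2, 40.5]
grip_width: 0.0473
```

It touched the rim. I'll back off and measure.

Request:
send_rows(deltas=[[0,0,0,-0.06,0,0,0],[0,0,0,-0.12,0,0,0],[0,0,0,-0.12,0,0,0],[0,0,0,-0.12,0,0,0],[0,0,0,-0.12,0,0,0]])

```text
clock: 19.75
tcp_pos: [0.6002, -0.0924, 0.106]
orientation: [-2.29, -2.149, 0.001]
contact_force: [-0.0, 0.1, -1.8]
grip_width: 0.0474
```

Run:
```python
from h import *
plan([(.6025,-.0887,.062,86.4)])
f=grab('top','t11.png');g=grab('side','s11.png')
cv2.imwrite('pics/c11.png',cv2.resize(g['pixels'][160:235,255:355],None,fx=8,fy=8,interpolation=2)[:,:,::-1])
```

```text
now [ 0.6002 -0.0924  0.106 ] head 86.37 tilt 0.08 w 0.0474 F [-0.   0.1 -1.8] t 19.75
[0.0254, 0.0139, 0.2936] [-0.0005, -0.0, -0.0002] dist 0.044 r 0.609
```

View pics/c11.png

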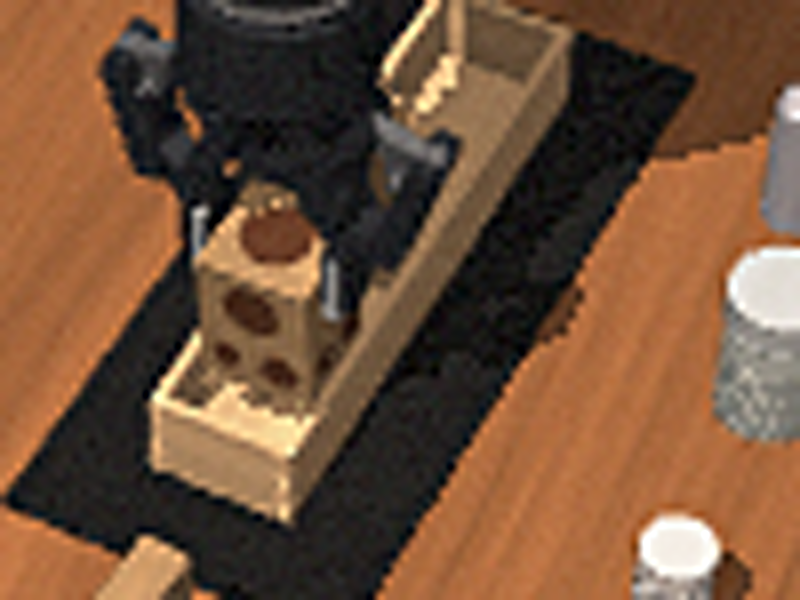

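The block is still upright above the bay. I'll measure the caddy's left rim corners, (155,402) and (290,458), and the block's near top edge, (197,262) to (318,300).

```bash
python3 - <<'E'
from h import *
np.set_printoptions(precision=4,suppress=True)
g=grab('side');f=grab('top')
C=lambda u,v,z:cr(g,u,v,z,(255,160),8)
a,b=C(155,402,.046),C(290,458,.046);print('rim',a,b,'mid',(a+b)/2,np.linalg.norm(a-b))
bb,fb=C(155,466,.004),C(290,523,.004);print('base',bb,fb,(bb+fb)/2,np.linalg.norm(bb-fb))
for n,u1,v1,u2,v2,z in(('top',197,262,318,300,.1215),('bot',208,372,306,408,.0555)):
    p,q=C(u1,v1,z),C(u2,v2,z);print(n,p,q,(p+q)/2,np.linalg.norm(p-q))
# top view rim-left corners: crop c10 scale 6.6 at (285,195), t9 earlier
E
python3 - <<'E'
import cv2,numpy as np
a=cv2.imread('pics/t11.png')[190:240,280:345]
cv2.imwrite('pics/c12.png',cv2.resize(a,None,fx=10,fy=10,interpolation=2))
E
```

```text
rim [ 0.635  -0.0567] [ 0.5762 -0.0523] mid [ 0.6056 -0.0545] 0.05897301291195101
base [ 0.636  -0.0576] [ 0.5759 -0.053 ] [ 0.6059 -0.0553] 0.060288381657108606
top [ 0.6223 -0.0694] [ 0.5736 -0.0703] [ 0.5979 -0.0698] 0.04876286948215849
bot [ 0.619  -0.0716] [ 0.5773 -0.0703] [ 0.5981 -0.071 ] 0.041756460769504546
```

View pics/c12.png

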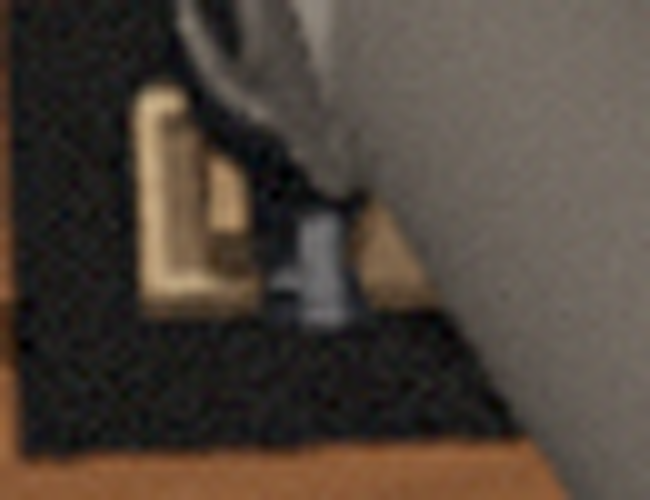

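Request:
send_rows(deltas=[[0,0,0,0,0,0,0],[0,0,0,0,0,0,0],[0,0,0,0,0,0,0],[0,0,0,0,0,0,0],[0,0,0,0,0,0,0],[0,0,0,0,0,0,0]])

```text
clock: 20.45
tcp_pos: [0.6009, -0.0923, 0.107]
orientation: [2.291, 2.15, 0.0]
contact_force: [-0.1, 0.3, -1.0]
grip_width: 0.0471
```

Request:
send_rows(deltas=[[0,0,0,0,0,0,0],[0,0,0,0,0,0,0],[0,0,0,0,0,0,0],[0,0,0,0,0,0,0],[0,0,0,0,0,0,0],[0,0,0,0,0,0,0]])

```text
clock: 20.95
tcp_pos: [0.6009, -0.0923, 0.107]
orientation: [2.291, 2.15, -0.0]
contact_force: [0.3, 0.4, -1.4]
grip_width: 0.047
```

The camera puts the block about 6 mm towards −x of the bay's centre line, and the tool reading says about 2 mm. I'll shift +4.5 mm in x and test gently.

Request:
send_rows(deltas=[[0,0,0.03,0,0,0,0],[0,0,0.03,0,0,0,0],[0,0,0.03,0,0,0,0],[0,0,0.03,0,0,0,0],[0,0,0.03,0.03,0,0,0],[0,0,0.03,0.06,0,0,0],[0,0,0.03,0.085,0,0,0],[0,0,0.03,0.085,0,0,0],[0,0,0.03,0.085,0,0,0],[0,0,0.03,0.085,0,0,0],[0,0,0.03,0.085,0,0,0],[0,0,0.03,0.085,0,0,0]])

```text
clock: 21.95
tcp_pos: [0.6053, -0.0926, 0.0943]
orientation: [-2.29, -2.15, 0.0]
contact_force: [-0.4, 0.3, -1.0]
grip_width: 0.0469
```

Request:
send_rows(deltas=[[0,0,0,0.015,0,0,0],[0,0,0,0.03,0,0,0],[0,0,0,0.03,0,0,0],[0,0,0,0.03,0,0,0],[0,0,0,0.03,0,0,0]])

```text
clock: 22.37
tcp_pos: [0.6053, -0.0926, 0.0897]
orientation: [-2.29, -2.15, 0.0]
contact_force: [0.6, -0.5, -1.0]
grip_width: 0.0469
```

Request:
send_rows(deltas=[[0,0,0,0.04,0,0,0],[0,0,0,0.08,0,0,0],[0,0,0,0.12,0,0,0],[0,0,0,0.15,0,0,0],[0,0,0,0.165,0,0,0],[0,0,0,0.165,0,0,0],[0,0,0,0.165,0,0,0],[0,0,0,0.165,0,0,0]])

```text
clock: 23.03
tcp_pos: [0.6053, -0.0926, 0.0651]
orientation: [-2.29, -2.15, 0.0]
contact_force: [-0.9, 0.2, -0.9]
grip_width: 0.0468
```

Request:
send_rows(deltas=[[0,0,0,0.015,0,0,0],[0,0,0,0.03,0,0,0],[0,0,0,0.03,0,0,0],[0,0,0,0.03,0,0,0],[0,0,0,0.03,0,0,0]])

```text
clock: 23.45
tcp_pos: [0.6053, -0.0926, 0.0605]
orientation: [-2.29, -2.15, 0.0]
contact_force: [-0.3, 0.2, -0.8]
grip_width: 0.047
```

Request:
send_rows(deltas=[[0,0,0,0.01,0,0,0],[0,0,0,0.02,0,0,0],[0,0,0,0.02,0,0,0],[0,0,0,0.02,0,0,0],[0,0,0,0.02,0,0,0]])

```text
clock: 23.87
tcp_pos: [0.6054, -0.0926, 0.06]
orientation: [2.29, 2.149, -0.001]
contact_force: [-9.2, 0.1, 21.3]
grip_width: 0.0474
```

The block is on the floor at TCP z 0.060, as expected. I'll release, and plan the pot next.

Request:
send_rows(deltas=[[0,0,0,-0.01,0,0,0],[0,0,0,-0.01,0,0,0],[0.7,0,0,-0.01,0,0,0],[0.8,0,0,-0.01,0,0,0],[0.8,0,0,-0.01,0,0,0],[0.8,0,0,-0.01,0,0,0],[0.8,0,0,-0.2,0,0,0],[0.8,0,0,-0.5,0,0,0],[0.8,0,0,-0.8,0,0,0],[0.8,0,0,-1,0,0,0],[0.8,0,0,-1,0,0,0],[0.8,0,0,-1,0,0,0],[0.8,0,0,-1,0,0,0],[0.8,0,0,-1,0,0,0],[0.8,0,0,-1,0,0,0]])

```text
clock: 25.12
tcp_pos: [0.6044, -0.0926, 0.2057]
orientation: [-2.289, -2.149, 0.003]
contact_force: [-0.9, 0.5, 0.3]
grip_width: 0.0683
```

Run:
```python
from h import *
plan([(.51,-.07,.20,86.4),(.425,-.0567,.15,86.4),(.425,-.0567,.052,86.4)])
```

```text
now [ 0.6044 -0.0926  0.2057] head 86.38 tilt 0.18 w 0.0683 F [-0.9  0.5  0.3] t 25.1167
[0.1109, -0.6373, 0.04] [-0.001, -0.0001, -0.0001] dist 0.097 r 0.515
[0.0529, -0.5711, 0.3333] [0.0, 0.0, 0.0] dist 0.1 r 0.429
[0.0, 0.0, 0.6533] [0.0, 0.0, 0.0] dist 0.098 r 0.429
```

Request:
send_rows(deltas=[[0.8,0.11,-0.637,0.04,0,0,0],[0.8,0.11,-0.637,0.04,0,0,0],[0.8,0.11,-0.637,0.04,0,0,0],[0.8,0.11,-0.637,0.04,0,0,0],[0.8,0.11,-0.637,0.04,0,0,0],[0.8,0.11,-0.637,0.04,0,0,0]])

```text
clock: 25.62
tcp_pos: [0.5121, -0.0704, 0.2014]
orientation: [2.291, 2.149, 0.001]
contact_force: [0.4, -0.1, 0.1]
grip_width: 0.0685
```

Request:
send_rows(deltas=[[0.8,0.053,-0.571,0.1,0,0,0],[0.8,0.053,-0.571,0.33,0,0,0],[0.8,0.053,-0.571,0.33,0,0,0],[0.8,0.053,-0.571,0.33,0,0,0],[0.8,0.053,-0.571,0.33,0,0,0],[0.8,0.053,-0.571,0.33,0,0,0],[0.8,0.053,-0.571,0.33,0,0,0],[0.8,0.053,-0.571,0.33,0,0,0],[0.8,0.053,-0.571,0.33,0,0,0],[0.8,0.053,-0.571,0.33,0,0,0]])

```text
clock: 26.45
tcp_pos: [0.4268, -0.0568, 0.1523]
orientation: [2.29, 2.15, 0.001]
contact_force: [-0.5, -0.4, 0.6]
grip_width: 0.0684
```

Run:
```python
from h import *
plan([(.4235,-.0567,.052,86.4)])
print(r.get_obs()['joints'].round(3))
```

```text
now [ 0.4268 -0.0568  0.1523] head 86.37 tilt 0.05 w 0.0684 F [-0.5 -0.4  0.6] t 26.45
[-0.001, -0.0224, 0.6687] [0.0003, -0.0001, -0.0002] dist 0.1 r 0.427
[ 0.545  0.258 -0.626  2.169  0.215  0.773 -0.284]
```

Request:
send_rows(deltas=[[0.8,0,-0.022,0.2,0,0,0],[0.8,0,-0.022,0.4,0,0,0],[0.8,0,-0.022,0.6,0,0,0],[0.8,0,-0.022,0.67,0,0,0],[0.8,0,-0.022,0.67,0,0,0],[0.8,0,-0.022,0.67,0,0,0],[0.8,0,-0.022,0.67,0,0,0]])

```text
clock: 27.03
tcp_pos: [0.424, -0.0565, 0.0528]
orientation: [2.289, 2.149, 0.002]
contact_force: [-0.0, 0.8, 0.2]
grip_width: 0.0684
```

Request:
send_rows(deltas=[[0.5,0,0,0,0,0,0],[0.3,0,0,0,0,0,0],[0,0,0,0,0,0,0],[0,0,0,0,0,0,0],[0,0,0,0,0,0,0],[0,0,0,0,0,0,0],[0,0,0,0,0,0,0],[0,0,0,0,0,0,0],[0,0,0,0,0,0,0]], squeeze=35)

```text
clock: 27.78
tcp_pos: [0.4234, -0.0567, 0.0524]
orientation: [2.29, 2.149, 0.001]
contact_force: [-1.6, 0.0, 9.1]
grip_width: 0.029
```

Request:
send_rows(deltas=[[0,0,0,-0.1,0,0,0],[0,0,0,-0.3,0,0,0],[0,0,0,-0.5,0,0,0],[0,0,0,-0.7,0,0,0],[0,0,0,-0.85,0,0,0],[0,0,0,-0.85,0,0,0],[0,0,0,-0.85,0,0,0],[0,0,0,-0.85,0,0,0],[0,0,0,-0.85,0,0,0]])

```text
clock: 28.53
tcp_pos: [0.4218, -0.0566, 0.1779]
orientation: [-2.289, -2.149, 0.002]
contact_force: [0.1, -0.0, -0.3]
grip_width: 0.029
```

Run:
```python
from h import *
plan([(.51,-.1,.18,86.4),(.601,-.146,.18,86.4),(.601,-.146,.062,86.4)])
f=grab('top','t13.png');g=grab('side','s13.png')
cv2.imwrite('pics/c13.png',np.hstack([cv2.resize(f['pixels'][180:260,285:410],None,fx=3.6,fy=3.6,interpolation=2)[:288],cv2.resize(g['pixels'][150:230,255:350],None,fx=3.6,fy=3.6,interpolation=2)])[:,:,::-1])
```

```text
now [ 0.4218 -0.0566  0.1779] head 86.38 tilt 0.13 w 0.029 F [ 0.1 -0.  -0.3] t 28.5333
[-0.2518, 0.605, -0.0151] [-0.0007, -0.0001, -0.0001] dist 0.098 r 0.52
[-0.268, 0.6247, 0.0] [0.0, 0.0, 0.0] dist 0.102 r 0.618
[0.0, 0.0, 0.7867] [0.0, 0.0, 0.0] dist 0.118 r 0.618
```

View pics/c13.png

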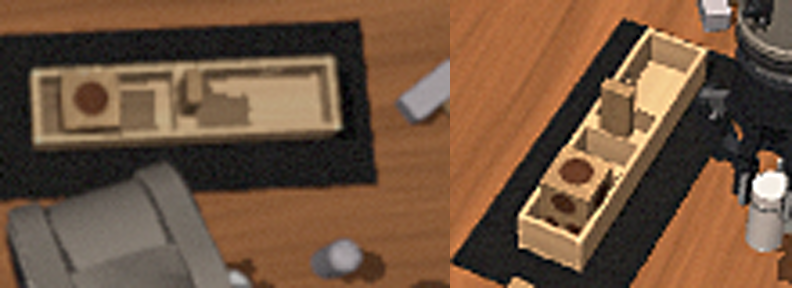

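The block is seated in the left bay at crop (92,97), the right half of that bay is free, and the pot is held.

Run:
```python
from h import *
np.set_printoptions(precision=4,suppress=True)
f=grab('top')
P=np.array([cr(f,u,v,.046,(285,180),3.6) for u,v in[(31,70),(333,57),(340,131),(35,146)]]);print('caddy',P.mean(0),P.tolist())
for a,b in((0,1),(3,2)): d=P[a]-P[b];print(np.degrees(np.arctan2(-d[0],d[1])),np.linalg.norm(d))
b=cr(f,93,98,.075,(285,180),3.6);print('block top',b)
```

```text
caddy [ 0.5964 -0.1817] [[0.6380817345744593, -0.05500120130087632], [0.6197826124060675, -0.313209070170419], [0.5554124154808981, -0.3082653218775208], [0.5722824004988234, -0.0502784224318593]]
-4.053758845119545 0.25885548365503996
-3.741293771561781 0.258537882485509
block top [ 0.6017 -0.1013]
```

Request:
send_rows(deltas=[[0,-0.08,0.2,0,0,0,0],[0,-0.16,0.4,0,0,0,0],[0,-0.25,0.605,-0.015,0,0,0],[0,-0.25,0.605,-0.015,0,0,0],[0,-0.25,0.605,-0.015,0,0,0],[0,-0.25,0.605,-0.015,0,0,0],[0,-0.25,0.605,-0.015,0,0,0]])

```text
clock: 29.27
tcp_pos: [0.5097, -0.099, 0.1806]
orientation: [-2.288, -2.15, 0.002]
contact_force: [-0.4, -1.3, -0.2]
grip_width: 0.0291
```

Request:
send_rows(deltas=[[0,-0.09,0.2,0,0,0,0],[0,-0.18,0.4,0,0,0,0],[0,-0.268,0.625,0,0,0,0],[0,-0.268,0.625,0,0,0,0],[0,-0.268,0.625,0,0,0,0],[0,-0.268,0.625,0,0,0,0],[0,-0.268,0.625,0,0,0,0],[0,-0.268,0.625,0,0,0,0],[0,-0.268,0.625,0,0,0,0],[0,-0.268,0.625,0,0,0,0]])

```text
clock: 30.1
tcp_pos: [0.6016, -0.1455, 0.1815]
orientation: [2.29, 2.15, -0.0]
contact_force: [0.5, -0.9, -0.5]
grip_width: 0.0287
```

Run:
```python
from h import *
plan([(.601,-.146,.075,86.4)])
```

```text
now [ 0.6016 -0.1455  0.1815] head 86.4 tilt 0.02 w 0.0287 F [ 0.5 -0.9 -0.5] t 30.1
[-0.0032, -0.0035, 0.7102] [0.0, 0.0001, -0.0] dist 0.107 r 0.618
```

Request:
send_rows(deltas=[[0,-0.037,-0.007,0.15,0,0,0],[0,-0.037,-0.007,0.3,0,0,0],[0,-0.037,-0.007,0.45,0,0,0],[0,-0.037,-0.007,0.45,0,0,0],[0,-0.037,-0.007,0.45,0,0,0],[0,-0.037,-0.007,0.55,0,0,0],[0,-0.037,-0.007,0.65,0,0,0],[0,-0.037,-0.007,0.71,0,0,0],[0,-0.037,-0.007,0.71,0,0,0],[0,-0.037,-0.007,0.71,0,0,0],[0,-0.037,-0.007,0.71,0,0,0]])

```text
clock: 31.02
tcp_pos: [0.6015, -0.1512, 0.0761]
orientation: [2.289, 2.149, 0.002]
contact_force: [0.5, -0.3, -0.4]
grip_width: 0.0291
```

Request:
send_rows(deltas=[[0,0,0,0.03,0,0,0],[0,0,0,0.05,0,0,0],[0,0,0,0.07,0,0,0],[0,0,0,0.09,0,0,0],[0,0,0,0.09,0,0,0],[0,0,0,0.09,0,0,0],[0,0,0,0.09,0,0,0]])

```text
clock: 31.6
tcp_pos: [0.6007, -0.1512, 0.0616]
orientation: [2.29, 2.15, -0.0]
contact_force: [-1.5, 0.1, 5.4]
grip_width: 0.0288
```

Request:
send_rows(deltas=[[0.5,0,0,-0.005,0,0,0],[0.7,0,0,-0.005,0,0,0],[0.8,0,0,-0.005,0,0,0],[0.8,0,0,-0.005,0,0,0],[0.8,0,0,-0.2,0,0,0],[0.8,0,0,-0.5,0,0,0],[0.8,0,0,-0.8,0,0,0],[0.8,0,0,-0.9,0,0,0],[0.8,0,0,-0.9,0,0,0],[0.8,0,0,-0.9,0,0,0],[0.8,0,0,-0.9,0,0,0],[0.8,0,0,-0.9,0,0,0]])

```text
clock: 32.6
tcp_pos: [0.5995, -0.1512, 0.1945]
orientation: [-2.289, -2.148, 0.003]
contact_force: [-0.1, -1.1, -0.1]
grip_width: 0.0682
```

Run:
```python
from h import *
np.set_printoptions(precision=4,suppress=True)
plan([(.51,-.17,.19,86.4),(.426,-.1868,.16,86.4),(.426,-.1868,.056,86.4)])
a=grab('side','s14.png');b=cv2.imread('pics/s11.png')[:,:,::-1].astype(int)
d=np.abs(a['pixels'].astype(int)-b).sum(2)
print('jar roi diff',d[185:220,342:362].mean(),'stake roi',d[168:190,350:360].mean(),'floor',d[230:260,380:420].mean())
print('jar side top', onz(a,190+(456.5)/2.8-.5,150+(130.5)/2.8-.5,.072))
```

```text
now [ 0.5995 -0.1512  0.1945] head 86.38 tilt 0.17 w 0.0682 F [-0.1 -1.1 -0.1] t 32.6
[-0.1626, -0.5873, 0.0314] [-0.001, -0.0001, -0.0001] dist 0.092 r 0.538
[-0.1469, -0.5519, 0.2] [0.0, 0.0, 0.0] dist 0.091 r 0.465
[0.0, 0.0, 0.6933] [0.0, 0.0, 0.0] dist 0.104 r 0.465
jar roi diff 8.151428571428571 stake roi 34.04090909090909 floor 8.98
jar side top [ 0.4252 -0.185   0.072 ]
```

Request:
send_rows(deltas=[[1,-0.16,-0.587,0.03,0,0,0],[1,-0.16,-0.587,0.03,0,0,0],[1,-0.16,-0.587,0.03,0,0,0],[1,-0.16,-0.587,0.03,0,0,0],[1,-0.16,-0.587,0.03,0,0,0],[1,-0.16,-0.587,0.03,0,0,0],[1,-0.16,-0.587,0.03,0,0,0]])

```text
clock: 33.23
tcp_pos: [0.5126, -0.169, 0.1917]
orientation: [2.289, 2.151, 0.002]
contact_force: [0.1, 0.0, -0.2]
grip_width: 0.0853
```

Request:
send_rows(deltas=[[1,-0.147,-0.552,0.2,0,0,0],[1,-0.147,-0.552,0.2,0,0,0],[1,-0.147,-0.552,0.2,0,0,0],[1,-0.147,-0.552,0.2,0,0,0],[1,-0.147,-0.552,0.2,0,0,0],[1,-0.147,-0.552,0.2,0,0,0],[1,-0.147,-0.552,0.2,0,0,0],[1,-0.147,-0.552,0.2,0,0,0],[1,-0.147,-0.552,0.2,0,0,0]])

```text
clock: 33.98
tcp_pos: [0.4282, -0.1861, 0.162]
orientation: [2.289, 2.151, 0.001]
contact_force: [0.1, 0.1, -0.2]
grip_width: 0.0853
```

Run:
```python
from h import *
plan([(.4265,-.1865,.056,86.4)])
```

```text
now [ 0.4282 -0.1861  0.162 ] head 86.43 tilt 0.05 w 0.0853 F [ 0.1  0.1 -0.2] t 33.9833
[-0.0037, -0.0115, 0.7066] [0.0003, -0.0001, 0.0002] dist 0.106 r 0.465
```

Request:
send_rows(deltas=[[1,-0.004,-0.011,0.2,0,0,0],[1,-0.004,-0.011,0.4,0,0,0],[1,-0.004,-0.011,0.6,0,0,0],[1,-0.004,-0.011,0.705,0,0,0],[1,-0.004,-0.011,0.705,0,0,0],[1,-0.004,-0.011,0.705,0,0,0],[0.6,-0.004,-0.011,0.705,0,0,0],[0.4,-0.004,-0.011,0.705,0,0,0],[0,-0.004,-0.011,0.705,0,0,0],[0,-0.004,-0.011,0.705,0,0,0],[0,-0.004,-0.011,0.705,0,0,0],[0,-0.004,-0.011,0.705,0,0,0],[0,-0.004,-0.011,0.705,0,0,0],[0,-0.004,-0.011,0.705,0,0,0]], squeeze=50)

```text
clock: 35.15
tcp_pos: [0.4263, -0.1873, 0.0573]
orientation: [2.289, 2.148, 0.001]
contact_force: [-0.6, 0.3, 8.2]
grip_width: 0.0428
```

Request:
send_rows(deltas=[[0,0,0,-0.1,0,0,0],[0,0,0,-0.3,0,0,0],[0,0,0,-0.5,0,0,0],[0,0,0,-0.7,0,0,0],[0,0,0,-0.85,0,0,0],[0,0,0,-0.85,0,0,0],[0,0,0,-0.85,0,0,0],[0,0,0,-0.85,0,0,0],[0,0,0,-0.85,0,0,0],[0,0,0,-0.85,0,0,0],[0,0,0,-0.85,0,0,0]])

```text
clock: 36.07
tcp_pos: [0.4249, -0.1866, 0.1825]
orientation: [-2.289, -2.149, 0.001]
contact_force: [0.7, 0.7, -2.0]
grip_width: 0.0422
```

Run:
```python
from h import *
t=np.radians(-3.9);c=np.array([.5984,-.1825])
b=c-.094*np.array([-np.sin(t),np.cos(t)]);print(b)
plan([(.51,-.23,.185,86.4),(b[0],b[1],.185,86.4),(b[0],b[1],.075,86.4)])
f=grab('top','t15.png')
```

```text
[ 0.59200656 -0.27628232]
now [ 0.4249 -0.1866  0.1825] head 86.39 tilt 0.12 w 0.0422 F [ 0.7  0.7 -2. ] t 36.0667
[-0.2531, 0.5843, -0.018] [-0.0006, -0.0003, -0.0001] dist 0.096 r 0.559
[-0.2736, 0.565, 0.0] [0.0, 0.0, 0.0] dist 0.094 r 0.653
[0.0, 0.0, 0.7333] [0.0, 0.0, 0.0] dist 0.11 r 0.653
```

Request:
send_rows(deltas=[[0,-0.08,0.2,0,0,0,0],[0,-0.17,0.4,0,0,0,0],[0,-0.253,0.584,-0.018,0,0,0],[0,-0.253,0.584,-0.018,0,0,0],[0,-0.253,0.584,-0.018,0,0,0],[0,-0.253,0.584,-0.018,0,0,0],[0,-0.253,0.584,-0.018,0,0,0]])

```text
clock: 36.7
tcp_pos: [0.5094, -0.2296, 0.1857]
orientation: [-2.289, -2.15, 0.001]
contact_force: [0.1, -0.2, -0.7]
grip_width: 0.0425
```

Request:
send_rows(deltas=[[0,-0.09,0.2,0,0,0,0],[0,-0.18,0.4,0,0,0,0],[0,-0.274,0.565,0,0,0,0],[0,-0.274,0.565,0,0,0,0],[0,-0.274,0.565,0,0,0,0],[0,-0.274,0.565,0,0,0,0],[0,-0.274,0.565,0,0,0,0],[0,-0.274,0.565,0,0,0,0],[0,-0.274,0.565,0,0,0,0],[0,-0.274,0.565,0,0,0,0],[0,-0.274,0.565,0,0,0,0]])

```text
clock: 37.62
tcp_pos: [0.5923, -0.2766, 0.1864]
orientation: [2.29, 2.15, -0.0]
contact_force: [-0.4, 0.3, -1.6]
grip_width: 0.0425
```

Run:
```python
from h import *
plan([(.592,-.2763,.115,86.4)])
```

```text
now [ 0.5923 -0.2766  0.1864] head 86.38 tilt 0.01 w 0.0425 F [-0.4  0.3 -1.6] t 37.6167
[0.0019, -0.0021, 0.4761] [0.0, 0.0001, -0.0001] dist 0.071 r 0.653
```

Request:
send_rows(deltas=[[0,0,0,0.15,0,0,0],[0,0,0,0.3,0,0,0],[0,0,0,0.45,0,0,0],[0,0,0,0.5,0,0,0],[0,0,0,0.5,0,0,0],[0,0,0,0.5,0,0,0],[0,0,0,0.5,0,0,0],[0,0,0,0.5,0,0,0],[0,0,0,0.54,0,0,0],[0,0,0,0.58,0,0,0],[0,0,0,0.58,0,0,0],[0,0,0,0.58,0,0,0],[0,0,0,0.58,0,0,0]])

```text
clock: 38.7
tcp_pos: [0.5925, -0.2766, 0.0991]
orientation: [-2.29, -2.15, 0.0]
contact_force: [-0.3, -0.6, -1.3]
grip_width: 0.0427
```

Request:
send_rows(deltas=[[0,0,0,0.05,0,0,0],[0,0,0,0.1,0,0,0],[0,0,0,0.15,0,0,0],[0,0,0,0.18,0,0,0],[0,0,0,0.21,0,0,0],[0,0,0,0.225,0,0,0],[0,0,0,0.235,0,0,0],[0,0,0,0.235,0,0,0],[0,0,0,0.235,0,0,0],[0,0,0,0.235,0,0,0]])

```text
clock: 39.53
tcp_pos: [0.5923, -0.2765, 0.0663]
orientation: [-2.291, -2.15, 0.002]
contact_force: [-8.2, 3.0, 19.1]
grip_width: 0.0427
```

Floor contact is at 0.066, as expected. Release, rise and go to the stake.

Request:
send_rows(deltas=[[0,0,0,-0.012,0,0,0],[0,0,0,-0.012,0,0,0],[0.6,0,0,-0.012,0,0,0],[0.8,0,0,-0.012,0,0,0],[0.8,0,0,-0.012,0,0,0],[0.8,0,0,-0.012,0,0,0],[0.8,0,0,-0.2,0,0,0],[0.8,0,0,-0.5,0,0,0],[0.8,0,0,-0.8,0,0,0],[0.8,0,0,-0.8,0,0,0],[0.8,0,0,-0.8,0,0,0],[0.8,0,0,-0.8,0,0,0],[0.8,0,0,-0.8,0,0,0],[0.8,0,0,-0.8,0,0,0]])

```text
clock: 40.7
tcp_pos: [0.5915, -0.2765, 0.1822]
orientation: [-2.289, -2.148, 0.002]
contact_force: [-0.5, -0.1, -1.1]
grip_width: 0.0682
```

Run:
```python
from h import *
plan([(.51,-.285,.18,86.4),(.449,-.289,.15,86.4),(.449,-.289,.05,86.4)])
```

```text
now [ 0.5915 -0.2765  0.1822] head 86.38 tilt 0.16 w 0.0682 F [-0.5 -0.1 -1.1] t 40.7
[-0.091, -0.5388, 0.0159] [-0.0009, -0.0003, -0.0001] dist 0.082 r 0.584
[-0.0521, -0.4042, 0.2] [0.0, 0.0, 0.0] dist 0.068 r 0.534
[0.0, 0.0, 0.6667] [0.0, 0.0, 0.0] dist 0.1 r 0.534
```

Request:
send_rows(deltas=[[0.8,-0.09,-0.539,0.015,0,0,0],[0.8,-0.09,-0.539,0.015,0,0,0],[0.8,-0.09,-0.539,0.015,0,0,0],[0.8,-0.09,-0.539,0.015,0,0,0],[0.8,-0.09,-0.539,0.015,0,0,0],[0.8,-0.14,-0.94,0.22,0,0,0],[0.8,-0.14,-0.94,0.22,0,0,0],[0.8,-0.14,-0.94,0.22,0,0,0],[0.8,-0.14,-0.94,0.22,0,0,0],[0.8,-0.14,-0.94,0.22,0,0,0],[0.8,-0.14,-0.94,0.22,0,0,0],[0.8,-0.14,-0.94,0.22,0,0,0],[0.8,-0.14,-0.94,0.22,0,0,0]])

```text
clock: 41.78
tcp_pos: [0.4518, -0.2885, 0.1514]
orientation: [2.289, 2.151, 0.001]
contact_force: [-0.6, 0.3, 1.3]
grip_width: 0.0683
```

Run:
```python
from h import *
plan([(.449,-.2893,.05,86.4)])
```

```text
now [ 0.4518 -0.2885  0.1514] head 86.43 tilt 0.08 w 0.0683 F [-0.6  0.3  1.3] t 41.7833
[-0.0065, -0.0191, 0.6757] [0.0004, 0.0, 0.0002] dist 0.101 r 0.534
```

Request:
send_rows(deltas=[[0.8,-0.006,-0.016,0.2,0,0,0],[0.8,-0.006,-0.016,0.4,0,0,0],[0.8,-0.006,-0.016,0.6,0,0,0],[0.8,-0.006,-0.016,0.675,0,0,0],[0.8,-0.006,-0.016,0.675,0,0,0],[0.8,-0.006,-0.016,0.675,0,0,0],[0.5,-0.006,-0.016,0.675,0,0,0],[0.3,-0.006,-0.016,0.675,0,0,0],[0,-0.006,-0.016,0.675,0,0,0],[0,-0.006,-0.016,0.675,0,0,0],[0,-0.006,-0.016,0.675,0,0,0],[0,-0.006,-0.016,0.675,0,0,0],[0,-0.006,-0.016,0.675,0,0,0],[0,-0.006,-0.016,0.675,0,0,0],[0,-0.006,-0.016,0.675,0,0,0]], squeeze=70)

```text
clock: 43.03
tcp_pos: [0.449, -0.29, 0.0513]
orientation: [2.289, 2.148, 0.001]
contact_force: [-1.0, -0.4, 6.5]
grip_width: 0.0263
```

Request:
send_rows(deltas=[[0,0,0,-0.1,0,0,0],[0,0,0,-0.3,0,0,0],[0,0,0,-0.5,0,0,0],[0,0,0,-0.7,0,0,0],[0,0,0,-0.9,0,0,0],[0,0,0,-0.9,0,0,0],[0,0,0,-0.9,0,0,0],[0,0,0,-0.9,0,0,0],[0,0,0,-0.9,0,0,0],[0,0,0,-0.9,0,0,0],[0,0,0,-0.9,0,0,0]])

```text
clock: 43.95
tcp_pos: [0.4473, -0.289, 0.1834]
orientation: [-2.289, -2.149, 0.001]
contact_force: [-0.4, -0.5, -3.5]
grip_width: 0.0259
```

Run:
```python
from h import *
f=grab('top','t16.png')
a=cv2.imread('pics/t16.png')[180:245,285:410]
cv2.imwrite('pics/c16.png',cv2.resize(a,None,fx=6,fy=6,interpolation=2))
plan([(.52,-.25,.185,86.4),(.597,-.211,.185,86.4)])
```

```text
now [ 0.4475 -0.2891  0.1837] head 86.39 tilt 0.11 w 0.0262 F [ 0.9 -0.8 -4.4] t 44.0
[0.2907, 0.4657, -0.0092] [-0.0005, -0.0003, -0.0001] dist 0.082 r 0.577
[0.2917, 0.496, 0.0] [0.0, 0.0, 0.0] dist 0.086 r 0.633
```

View pics/c16.png

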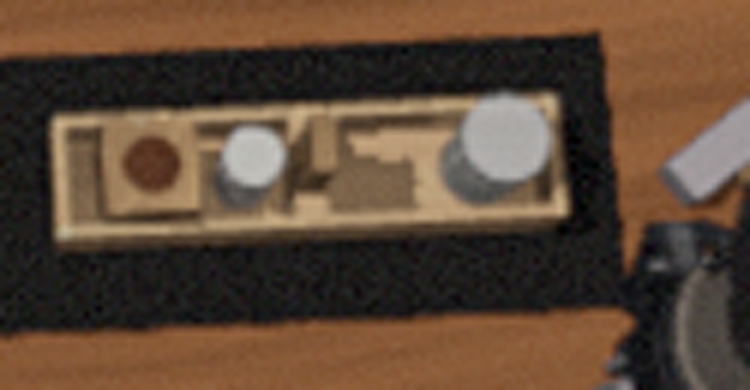

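Block, pot and jar stand in the bays. The free space in the right bay is between the partition and the jar, crop x about 330–440, and the stake goes at its middle.

Request:
send_rows(deltas=[[0,0.1,0.16,0,0,0,0],[0,0.2,0.32,0,0,0,0],[0,0.3,0.48,0,0,0,0],[0,0.37,0.7,0,0,0,0],[0,0.45,0.85,0,0,0,0],[0,0.522,0.957,0,0,0,0],[0,0.522,0.957,0,0,0,0],[0,0.522,0.957,0,0,0,0],[0,0.522,0.957,0,0,0,0],[0,0.522,0.957,0,0,0,0],[0,0.522,0.957,0,0,0,0],[0,0.522,0.957,0,0,0,0],[0,0.522,0.957,0,0,0,0]])

```text
clock: 45.08
tcp_pos: [0.5958, -0.221, 0.1848]
orientation: [2.291, 2.149, -0.0]
contact_force: [0.3, -0.6, -3.2]
grip_width: 0.0262
```

Run:
```python
from h import *
plan([(.5955,-.2205,.07,86.4)])
```

```text
now [ 0.5958 -0.221   0.1848] head 86.32 tilt 0.02 w 0.0262 F [ 0.3 -0.6 -3.2] t 45.0833
[0.0035, -0.0022, 0.7656] [0.0, 0.0001, -0.0004] dist 0.115 r 0.635
```

Request:
send_rows(deltas=[[0,0.003,-0.002,0.15,0,0,0],[0,0.003,-0.002,0.3,0,0,0],[0,0.003,-0.002,0.42,0,0,0],[0,0.003,-0.002,0.52,0,0,0],[0,0.003,-0.002,0.6,0,0,0],[0,0.003,-0.002,0.68,0,0,0],[0,0.003,-0.002,0.74,0,0,0],[0,0.003,-0.002,0.77,0,0,0],[0,0.003,-0.002,0.8,0,0,0],[0,0.003,-0.002,0.825,0,0,0],[0,0.003,-0.002,0.835,0,0,0],[0,0.003,-0.002,0.835,0,0,0],[0,0.003,-0.002,0.835,0,0,0]])

```text
clock: 46.17
tcp_pos: [0.5964, -0.22, 0.0604]
orientation: [2.29, 2.149, 0.001]
contact_force: [-1.8, 0.6, 3.0]
grip_width: 0.0264
```

Request:
send_rows(deltas=[[0.5,0,0,0,0,0,0],[0.6,0,0,0,0,0,0],[0.7,0,0,0,0,0,0],[0.7,0,0,0,0,0,0],[0.7,0,0,-0.2,0,0,0],[0.7,0,0,-0.5,0,0,0],[0.7,0,0,-0.8,0,0,0],[0.7,0,0,-0.95,0,0,0],[0.7,0,0,-0.95,0,0,0],[0.7,0,0,-0.95,0,0,0]])

```text
clock: 47.0
tcp_pos: [0.5973, -0.2202, 0.2044]
orientation: [2.288, 2.147, 0.003]
contact_force: [-0.2, -0.2, -1.1]
grip_width: 0.0599
```

Request:
send_rows(deltas=[[0.7,-0.3,-0.4,0,0,0,0],[0.7,-0.6,-0.8,0,0,0,0],[0.7,-0.9,-0.9,0,0,0,0],[0.7,-0.9,-0.9,0,0,0,0],[0.7,-0.9,-0.9,0,0,0,0],[0.7,-0.9,-0.9,0,0,0,0],[0.7,-0.9,-0.9,0,0,0,0]])

```text
clock: 47.58
tcp_pos: [0.4505, -0.3474, 0.2004]
orientation: [-2.293, -2.144, 0.002]
contact_force: [0.6, 0.9, -0.5]
grip_width: 0.0599
```

Run:
```python
from h import *
plan([])
f=grab('top');g=grab('side')
cv2.imwrite('pics/c17.png',np.hstack([cv2.resize(f['pixels'][175:275,280:400],None,fx=3.3,fy=3.3,interpolation=2),cv2.resize(g['pixels'][140:240,250:370],None,fx=3.3,fy=3.3,interpolation=2)])[:,:,::-1])
```

```text
now [ 0.4505 -0.3474  0.2004] head 86.14 tilt 0.15 w 0.0599 F [ 0.6  0.9 -0.5] t 47.5833
```

View pics/c17.png

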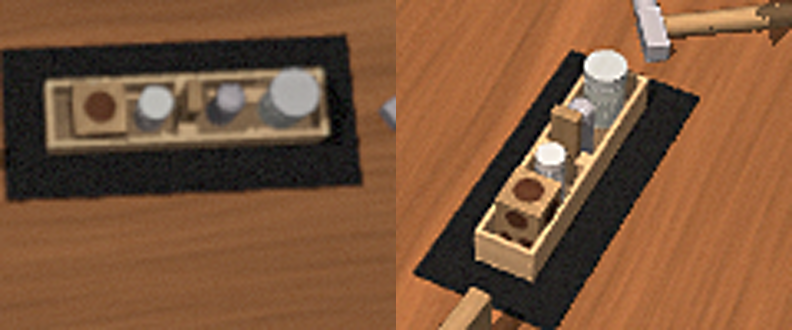

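All four items stand upright in the caddy, which lies wholly on the mat, and nothing is left on the bench. Handing in.

```bash
python3 -c "
from bench import r
print(r.hand_in())"
```

```text
the job is handed in; nothing more can be done
None
```

I took the caddy off its studs by the handle, stood it on the mat and packed the four items that were out. The left bay holds the block and pot, and the right bay holds the stake and jar. The tin and bottle were not on the bench. I handed the job in at about 48 s of the 210 s allowed.

**Final pictures:** both views show all four items upright inside the bays, with the caddy level and wholly on the mat. Its centre was last measured within about 2 mm of the mat's centre, with the yaw matching. The hand was clear of everything. Each item touched down within about 1 mm of the height expected for the caddy's floor.

**What went wrong or disagreed:**
- **Block on the rim:** my first try at lowering the block touched the caddy's rim with about 40 N at the wrist. I backed off, moved it 4.5 mm and it went in freely.
- **Camera against tool:** the two disagreed by 2–4 mm in x.
- **Block after release:** it measured about 6–9 mm further along its bay than where I let it go. It still stood clear of the pot.
- **Not measured at the end:** I took no start-to-end measurement of the hammer, bench block or dish. I did not touch any of them.

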